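Gauge the bow-tie recess, then present its key

TASK

Check the open bow-tie recess in the split slab before its key is glued: stand the depth gauge squarely across the recess over the pencilled cross at its left end, then over the cross at its right end, so that the rod drops onto the recess floor each time and the gauge seats flat on the slab, and stand the gauge upright back on the bench clear of the slab. Then take the longer of the two loose bow-tie keys from beyond the clamp bar, carry it over the bar without knocking it, and finish still holding the key level about a centimetre above the recess, lined up as if to drop straight in but touching nothing, so that I can brush on the glue. Leave the shorter key, the glue bottle, the wax tin and the folding rule where they are.

Things in the scene. Friction and masses are not known exactly. Their poses are not given: they have to be found in the camera images.
- slab: split dark wooden slab, 340 (x) x about 220 (y) x 40 mm, lying flat and immovable on the bench; its crack runs along its x. Origin: centre of its underside; z up, top face at z = 40 mm. The open bow-tie recess is at x = -45 mm, y = 0; it is 24 mm deep, 122 mm long along the slab's y, 56 mm wide at both ends and 30 mm at the waist. A smaller, pale bow-tie at x = +75 mm is already filled flush
- recess (a point): centre of the open recess's mouth, level with the slab's top face; axes as the slab's (y along the recess)
- cross_left (a point): pencilled cross on the recess floor (24 mm below the slab's top), 40 mm from the recess's centre towards the slab's +y, the left end as seen from the robot
- cross_right (a point): the other pencilled cross on the recess floor, 40 mm from the centre towards the slab's -y, the right end as seen from the robot
- gauge: wooden depth gauge standing upright on the bench: a foot 116 (x) x 34 (y) x 18 mm high, long enough to bridge the recess across its width, with a square handle 28 x 28 mm rising from its middle to 72 mm (slightly wider up to 25 mm). Origin: centre of the foot's underside, z up. Weighs about 0.26 kg. Grasp the handle near its top; on the bench the rod sticks up 25 mm above the handle
- depth_rod (a joint): 7 mm steel rod, 97 mm long, sliding freely upright through the middle of the gauge: how far (m) its tip stands out below the foot, 0 to 0.028. It falls under its own weight: 0 when the gauge stands on the bench, 0.028 when lifted, 0.024 when the gauge seats over the recess, where the rod's top comes flush with the handle's top
- rod_tip (a point): lower tip of the gauge's rod, on the gauge's vertical centre line
- key_long: the longer loose pale wooden bow-tie key: 120 mm long (y), 54 mm wide at both ends and 28 mm at the waist (x), 28 mm thick. Origin: centre of its underside, z up; lies flat on the bench. Either way round fits. Weighs about 0.1 kg; can be grasped across its waist from above
- key_short: the shorter loose bow-tie key, same wood, 86 mm long (y), 44 mm wide at the ends, 23 mm at the waist, 28 mm thick; not for this recess, leave it. Origin: centre of its underside
- bar_top (a point): point on the middle of the top face of the fixed clamp (clamp_left) whose aluminium bar runs along world x above the bench, over the whole depth of the work area and right of the slab: 25 mm wide, top 182 mm and underside 134 mm above the bench. The keys lie to its right (world -y), slab and gauge to its left
- glue_bottle: white glue bottle with a green cone cap, 73 mm diameter, 244 mm tall, standing at the right; origin: centre of its underside
- wax_tin: flat round green tin, 86 mm diameter, 30 mm high, near the bench's front edge at the right; origin: centre of its underside
- folding_rule: folded yellow rule, 237 x 17 x 32 mm, lying along the bench's front edge at the left; origin: centre of its underside
Things that resemble listed ones, but are neither listed nor needed, are in the scene too. Of the things that look like the gauge, the smaller one is meant.

How it is judged:
On the way, in this order (a step that is already met when the one before it is completed fails the run):
1. the gauge seats over the left cross with its rod on the recess floor (horizontal distance between rod_tip and cross_left below 0.009 m and z of gauge in the frame of recess below 0.003 m and value of joint depth_rod between 0.021 and 0.026 m and angle between gauge's own z axis and vertical below 0.08 rad and angle between the x axis of gauge and the x axis of slab, either way round below 0.35 rad and contact force between gauge and slab above 0.1 N), for 0.2 s.
2. the gauge seats over the right cross with its rod on the recess floor (horizontal distance between rod_tip and cross_right below 0.009 m and z of gauge in the frame of recess below 0.003 m and value of joint depth_rod between 0.021 and 0.026 m and angle between gauge's own z axis and vertical below 0.08 rad and angle between the x axis of gauge and the x axis of slab, either way round below 0.35 rad and contact force between gauge and slab above 0.1 N), for 0.2 s.
3. the gauge is let go, standing upright on the bench clear of the slab (height (world z) of gauge below 0.004 m and angle between gauge's own z axis and vertical below 0.08 rad and contact force between gauge and the fingers below 0.05 N and contact force between gauge and slab below 0.05 N), for 0.2 s.
4. the long key is held up above the height of the clamp bar (height (world z) of key_long above 0.183 m and contact force between key_long and the fingers above 1 N), for 0.1 s.
At the end, for the whole second after the job is handed in: Long key still held, at rest, level and in line with the recess within 0.1 rad, centred within 7 mm, underside 2 to 20 mm above the slab's top; key and gripper do not touch the slab, only the gripper carries the key. Gauge upright on the bench, off the slab (horizontal distance between key_long and recess below 0.007 m and z of key_long in the frame of recess between 0.002 and 0.02 m and angle between the y axis of key_long and the y axis of slab, either way round below 0.1 rad and angle between key_long's own z axis and vertical below 0.1 rad and contact force between key_long and the fingers above 1 N and contact force between each of key_long, the arm, the fingers, gauge and slab below 0.05 N and contact force between key_long and gauge below 0.05 N and contact force between key_long and key_short below 0.05 N and linear speed of key_long below 0.02 m/s and height (world z) of gauge below 0.004 m and angle between gauge's own z axis and vertical below 0.08 rad); the arm keeps its last pose, push and grip.
It fails at once if the long key touches the slab (contact force between key_long and slab above 0.5 N).
It fails at once if the key, or the arm or fingers with more than 5 N, knocks the clamp bar (contact force between key_long and clamp_left above 1 N or contact force between any of the arm, the fingers and clamp_left above 5 N).
It fails at once if the short key, the glue bottle, the wax tin or the folding rule is moved more than 3 cm (distance of any of key_short, glue_bottle, wax_tin, folding_rule from where it was at the start of the episode above 0.03 m).
It also fails if it takes over 61 s, if anything falls off the work surface, if the arm or the gripper's body presses on something with over 40 N, if the wrist force passes 120 N, or if a joint passes its speed limit or range.

ROBOT

A 7-joint arm with a two-finger parallel gripper is mounted at the origin on a cart in front of the work surface, level with it; the furniture and walls round the work are solid. World frame = base frame: x ahead of the robot, y to its left, z up, the work surface at z = 0. Lengths are in m, angles in rad, forces in N, time in s.
With the tool pointing down it reaches from about 0.425 to 0.95 m from the base axis. Payload 4.7 kg.
Tool frame: the origin (TCP) lies on the centre line of the jaws, within the pads' length; the fingertips stand 14 mm ahead of it and the grasp point (between the pads) lies 5 mm behind it (r.tip_reach is the distance from the TCP to the fingertips, in m); y points along the fingers, z is the direction in which the jaws open and shut, and the axes are right-handed (so a half turn about y gives the same grasp; the last joint's range is limited). The gripper opens to 85 mm and grips with 20 to 120 N. Pads are 22 mm wide; open, the fingers measure 114 mm over their backs; the gripper's body (76 mm by 85 mm) begins 54 mm behind the grasp point. The pads swing forward as they close: fully open they stand 13 mm farther back than shut.
Start: joints at [1.187, 0.469, -0.049, 1.532, 0.024, 1.141, -0.082], TCP at [0.235, -0.633, 0.245] pointing down, gripper open.
Joint ranges: [-2.59, 2.59], [-0.33, 1.99], [-1.39, 1.29], [0.1, 2.45], [-1.04, 4.18], [0.21, 1.99], [-2.66, 2.66]. Speed limits (rad/s): [2.57, 2.57, 3.14, 3.14, 3.14, 3.14, 3.14].

INTERFACE

Orientations are given as a rotation vector (axis times angle).
In Python, from station import r gives the robot as it stands.
- The arm moves only by the shell command python3 -m creep 'ROWS' [FORCE]. ROWS is JSON, one flat list of numbers, 7 for each row, row after row: the closure, from 0 (fully open) to 1 (shut), then the shift along the world's x, y, z in m, then the turn, a rotation vector about the world's x, y, z in rad. In form: [gripper, dx, dy, dz, ax, ay, az, gripper, dx, dy, dz, ax, ay, az, ...]. A call has 1 to 5 rows; each row shifts and turns the pose as measured when the row begins; what a row does not reach is not made up. A row lasts 1/10 s, in which the tool goes at most 50 mm and 8.59 degrees, less where a joint would pass 70% of its speed; a pose out of reach is approached as far as the arm can. A call is refused whole if a number of a shift passes 0.05 or a number of a turn 0.15, either way. A call with a gripper value outside its range is refused whole. The fingers move at their own pace and stop on an object; FORCE is the grip in N (left out, the last holds). Time passes only in rows, so rows that do not move let the fingers close. It gives the time, the measured TCP pose, the force and the opening at its end, in the units of the state.
- r.get_obs(): the state, without advancing time (a new reading comes with each control period).
- r.camera(name): name is "side" or "top" or "wrist"; returns the picture (480x640x3 uint8, red, green, blue); there is no depth.
- r.get_calibration(name): a dict with "mtx" (3x3 intrinsics, pixels), "view" (4x4, takes a point from world to camera coordinates). Camera axes: x right, y down, z forward; pixel columns grow to the right and rows downward; lengths in m; the calibration is good to about 2 mm. A picture is of the moment at which its call begins: read the wrist's pose just before it. get_calibration takes no time and is no camera call; for the wrist camera it gives the pose at the moment of the call.
- r.hand_in(): hands the job in, once; it reports no verdict.
The state is a dict: "clock": time; "qpos": joint angles; "qd": joint speeds; "joint_torque": joint torques, N m; "position": TCP position; "tcp_rot": TCP orientation; "contact_force": force on the tool from outside, world axes, zero at the start; "moment": the same for the moment, N m; "finger_gap": finger opening in m.
Only numpy, scipy, OpenCV 4.12 (cv2) and the standard library are available. Lean on these libraries where they do the work, as an engineer would, in place of code of your own. Each camera call takes 0.05 s, during which the arm holds its last target.

## Working session

There is one attempt and no reset: what is moved stays moved. The work goes in short steps, Python scripts to look and compute and a shell command to move; the robot and the scene stay as the last step left them, time stands still between calls to the robot, and variables do not carry over. Pictures are saved under pics/ and viewed, and the job is handed in when it is done.

```bash
mkdir -p pics; ls; python3 - <<'E'
from station import r
import cv2,numpy as np
o=r.get_obs()
for k,v in o.items(): print(k,np.round(v,3))
for n in ("side","top","wrist"):
    c=r.get_calibration(n); print(n,np.round(c["mtx"],1).tolist(),np.round(c["view"],3).tolist())
    cv2.imwrite(f"pics/{n}0.png",r.camera(n)[:,:,::-1])
E
```

```text
pics
clock 0.0
qpos [ 1.187  0.469 -0.049  1.534  0.024  1.141 -0.082]
qd [ 0.001 -0.001  0.001 -0.    -0.    -0.    -0.   ]
joint_torque [-0.0000e+00 -5.1031e+01 -4.7000e-02 -2.3771e+01  1.1000e-02  8.0000e-03
  0.0000e+00]
position [ 0.234 -0.632  0.244]
tcp_rot [-0.364  2.03  -2.026]
contact_force [-0.222  0.646  0.044]
moment [ 0.005  0.019 -0.004]
finger_gap 0.085
side [[566.0, 0.0, 320.8], [0.0, 566.0, 244.2], [0.0, 0.0, 1.0]] [[-0.999, 0.043, 0.011, 0.448], [0.029, 0.816, -0.577, -0.016], [-0.034, -0.576, -0.816, 2.075], [0.0, 0.0, 0.0, 1.0]]
top [[542.2, 0.0, 320.8], [0.0, 542.2, 231.3], [0.0, 0.0, 1.0]] [[-0.018, -1.0, -0.016, 0.112], [-0.998, 0.019, -0.068, 0.478], [0.068, 0.015, -0.998, 1.925], [0.0, 0.0, 0.0, 1.0]]
wrist [[432.1, 0.0, 322.0], [0.0, 432.1, 238.2], [0.0, 0.0, 1.0]] [[0.348, -0.938, -0.002, -0.674], [-0.892, -0.331, 0.308, -0.039], [-0.289, -0.105, -0.951, 0.381], [0.0, 0.0, 0.0, 1.0]]
```

View pics/top0.png

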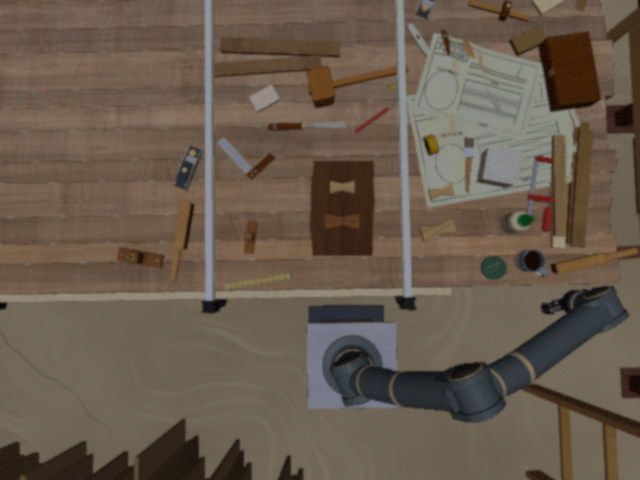

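View pics/side0.png

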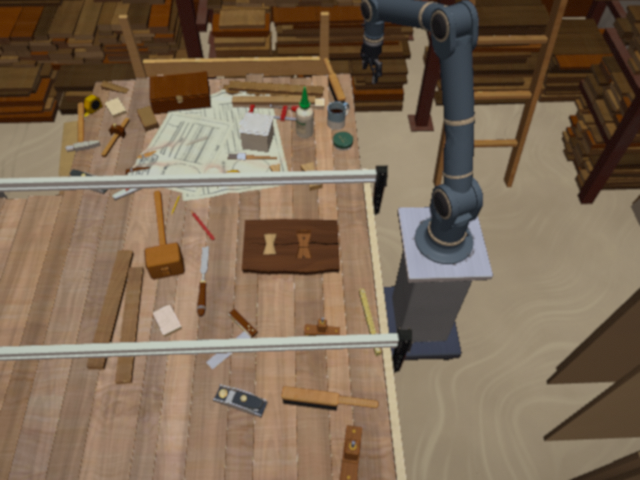

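View pics/wrist0.png

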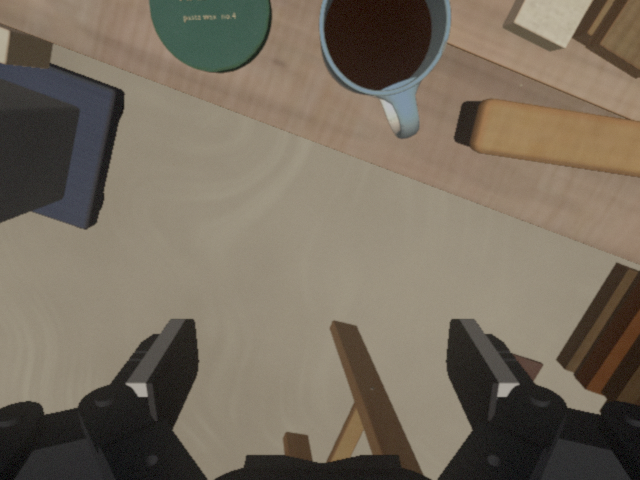

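```bash
cat > h.py <<'E'
from station import r
import cv2,numpy as np
def ray(cal,uv):
    K=np.array(cal["mtx"]);V=np.array(cal["view"])
    d=V[:3,:3].T@np.linalg.solve(K,[uv[0],uv[1],1.]); c=-V[:3,:3].T@V[:3,3]
    return c,d
def onplane(cal,uv,z):
    c,d=ray(cal,uv); return c+d*(z-c[2])/d[2]
def tri(c1,u1,c2,u2):
    a,d=ray(c1,u1);b,e=ray(c2,u2);d=d/np.linalg.norm(d);e=e/np.linalg.norm(e)
    s=np.linalg.lstsq(np.c_[d,-e],b-a,rcond=None)[0]
    p,q=a+s[0]*d,b+s[1]*e
    return (p+q)/2,np.linalg.norm(p-q)
def proj(cal,p):
    K=np.array(cal["mtx"]);V=np.array(cal["view"]); x=K@(V[:3,:3]@np.array(p)+V[:3,3]); return x[:2]/x[2]
def snap(name,fn):
    o=r.get_obs(); c=r.get_calibration(name); im=r.camera(name)[:,:,::-1].copy()
    cv2.imwrite(f"pics/{fn}.png",im); np.savez(f"pics/{fn}.npz",mtx=c["mtx"],view=c["view"],pos=o["position"],rot=o["tcp_rot"])
    return im,c,o
def load(fn): return cv2.imread(f"pics/{fn}.png"),dict(np.load(f"pics/{fn}.npz"))
E
python3 - <<'E'
from h import *
t=cv2.imread("pics/top0.png");s=cv2.imread("pics/side0.png")
cv2.imwrite("pics/topz.png",cv2.resize(t[140:300,200:480],(800,457),interpolation=cv2.INTER_CUBIC))
cv2.imwrite("pics/sidez.png",cv2.resize(s[150:350,220:400],(540,600),interpolation=cv2.INTER_CUBIC))
c=r.get_calibration("top")
for n,uv,z in [("gauge",(250,236),.02),("slabtl",(314,161),.04),("slabtr",(374,163),.04),("slabbl",(311,254),.04),("slabbr",(372,255),.04),("recess",(342,221),.04),("keyA",(437,229),.028),("keyB",(440,191),.028),("barR1",(401,100),.182),("barR2",(407,290),.182),("barL",(209,200),.182),("glue",(518,221),.1),("rule",(257,282),.03)]:
    print(n,np.round(onplane(c,uv,z),3))
E
```

```text
gauge [0.468 0.357 0.02 ]
slabtl [0.73  0.122 0.04 ]
slabtr [ 0.719 -0.091  0.04 ]
slabbl [0.399 0.139 0.04 ]
slabbr [ 0.391 -0.076  0.04 ]
recess [0.513 0.027 0.04 ]
keyA [ 0.479 -0.31   0.028]
keyB [ 0.615 -0.325  0.028]
barR1 [ 0.901 -0.174  0.182]
barR2 [ 0.272 -0.176  0.182]
barL [0.579 0.468 0.182]
glue [ 0.497 -0.572  0.1  ]
rule [0.303 0.332 0.03 ]
```

View pics/topz.png

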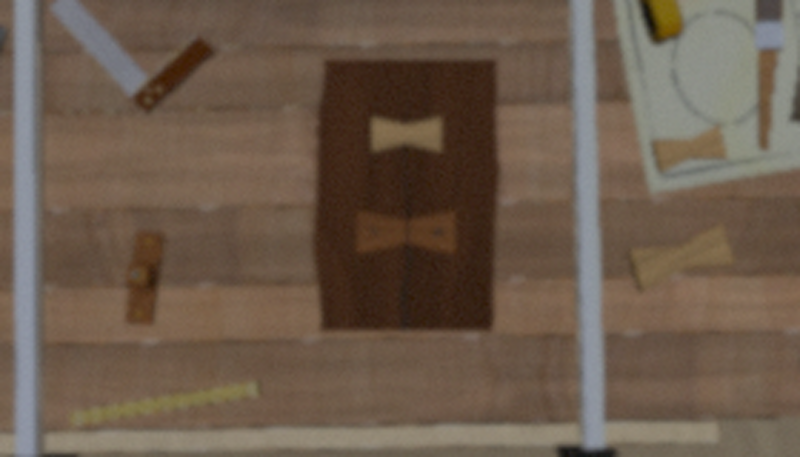

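View pics/sidez.png

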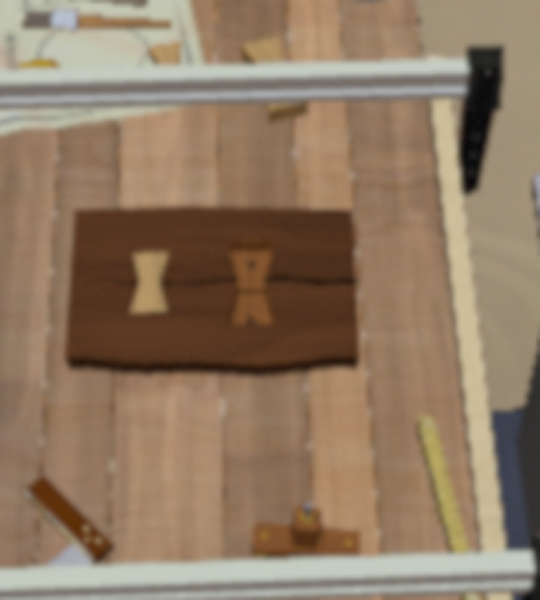

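```bash
python3 -m creep '[0,0,0,0.03,0,0,0, 0,0.01,0.02,0.04,0,0,0.14, 0,0.025,0.025,0,0,0,0.14, 0,0.025,0.025,0,0,0,0.14, 0,0.025,0.025,0,0,0,0.14]'
python3 - <<'E'
from h import *
from scipy.spatial.transform import Rotation as R
o=r.get_obs();print(np.round(R.from_rotvec(o["tcp_rot"]).as_matrix(),3).tolist())
c=r.get_calibration("wrist");V=np.array(c["view"]);p=-V[:3,:3].T@V[:3,3];print(p,p-o["position"],np.round(V[:3,:3],3).tolist())
E
```

```text
clock: 0.65
position: [0.3142, -0.538, 0.3137]
tcp_rot: [-0.84, 1.674, -1.669]
contact_force: [0.2, -0.5, -0.8]
finger_gap: 0.0854
[[-0.604, -0.01, 0.797], [-0.797, -0.002, -0.604], [0.007, -1.0, -0.007]]
[ 0.36447381 -0.47420834  0.44140664] [0.05024891 0.06379718 0.12772961] [[0.797, -0.604, -0.008], [-0.571, -0.758, 0.314], [-0.196, -0.246, -0.949]]
```

```bash
python3 -m creep '[0,0.03,0.045,0,0,0,0.14, 0,0.035,0.045,0,0,0,0.14, 0,0.035,0.045,0,0,0,0.14, 0,0.035,0.045,0,0,0,0.14, 0,0.02,0.04,0,0,0,0.09]'
python3 - <<'E'
from h import *
snap("wrist","w1")
E
```

```text
clock: 1.15
position: [0.4552, -0.334, 0.3127]
tcp_rot: [-1.233, 1.192, -1.193]
contact_force: [0.4, -0.3, 0.1]
finger_gap: 0.0859
```

View pics/w1.png

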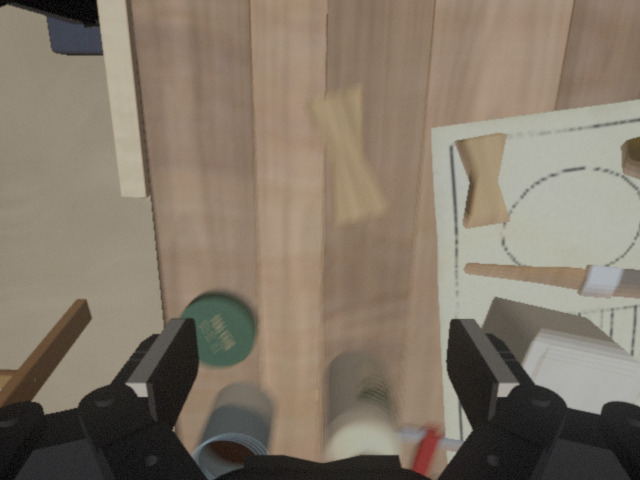

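```bash
python3 -m creep '[0,0.01,0.045,0,0,0,0, 0,0.01,0.045,0,0,0,0, 0,0.01,0.045,0,0,0,0, 0,0.01,0.045,0,0,0,0, 0,0.01,0.045,0,0,0,0]';  python3 -m creep '[0,0,0.045,0,0,0,0.02, 0,0,0.045,0,0,0,0, 0,0,0.045,0,0,0,0, 0,0,0,0,0,0,0]'
python3 - <<'E'
from h import *
snap("wrist","w2")
E
```

```text
clock: 1.7
position: [0.5061, -0.1052, 0.3118]
tcp_rot: [-1.232, 1.189, -1.187]
contact_force: [1.0, -0.5, 0.8]
finger_gap: 0.0853
clock: 2.1
position: [0.5048, 0.0419, 0.3119]
tcp_rot: [-1.243, 1.168, -1.163]
contact_force: [0.3, 0.2, 0.0]
finger_gap: 0.0857
```

View pics/w2.png

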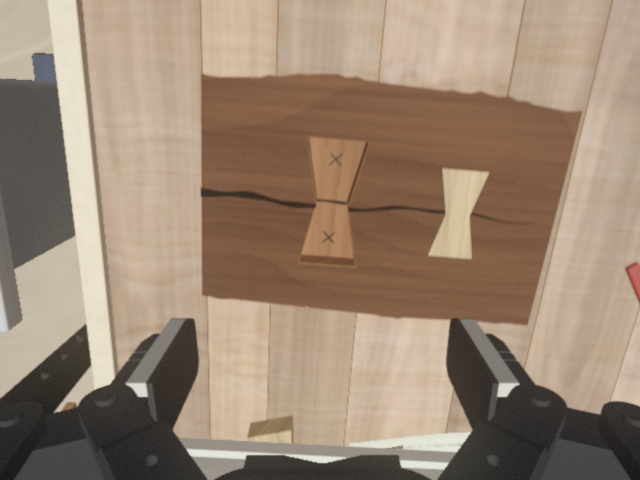

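```bash
python3 -m creep '[0,-0.01,0.045,0,0,0,0, 0,0,0.045,-0.03,0,0,0, 0,0,0.02,-0.03,0,0,0, 0,0,0,0,0,0,0]'
python3 - <<'E'
from h import *
snap("wrist","w3")
_,c=load("w2")
for uv,z in [((335.5,159),.016),((328.5,237),.016),((309,136),.04),((367,142),.04),((300,264),.04),((355,266),.04)]: print(np.round(onplane(c,uv,z),4))
im,c=load("w3")
g=cv2.resize(im[120:360,120:520],(800,480),interpolation=cv2.INTER_CUBIC);cv2.imwrite("pics/w3z.png",g)
E
```

```text
clock: 2.55
position: [0.497, 0.1442, 0.2502]
tcp_rot: [-1.237, 1.177, -1.181]
contact_force: [-0.9, 0.5, 0.0]
finger_gap: 0.0851
[0.5161 0.066  0.016 ]
[ 0.5145 -0.014   0.016 ]
[0.49   0.0883 0.04  ]
[0.5428 0.0862 0.04  ]
[ 0.4874 -0.0362  0.04  ]
[ 0.5421 -0.0349  0.04  ]
```

View pics/w3.png

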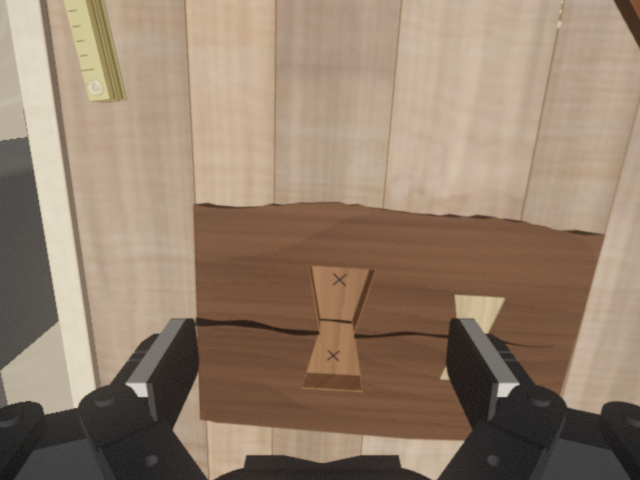

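```bash
python3 - <<'E'
from h import *
_,a=load("w2");_,b=load("w3")
for u,v in [((335.5,159),(339.5,280)),((328.5,237),(333.5,355)),((309,136),(310,266)),((367,142),(374.5,270)),((300,264),(304,388)),((355,266),(361,390))]:
    p,e=tri(a,u,b,v);print(np.round(p,4),round(e,4), np.round(onplane(b,v,.016 if v[1] in(280,355) else .04),4))
E
```

```text
[0.5164 0.0661 0.0165] 0.0006 [0.5168 0.0659 0.016 ]
[ 0.515  -0.0146  0.014 ] 0.0009 [ 0.5154 -0.0132  0.016 ]
[0.4899 0.0883 0.0405] 0.0001 [0.4899 0.0881 0.04  ]
[0.5438 0.0861 0.0383] 0.0016 [0.5443 0.0869 0.04  ]
[ 0.4878 -0.0382  0.0348] 0.0011 [ 0.4885 -0.0342  0.04  ]
[ 0.5421 -0.0359  0.0374] 0.0004 [ 0.5416 -0.0339  0.04  ]
```

```bash
python3 -m creep '[0,-0.01,0.045,0.01,0,0,0, 0,-0.01,0.045,0.01,0,0,0, 0,-0.01,0.045,0,0,0,0, 0,0,0.035,0,0,0,0, 0,0,0,0,0,0,0]'
python3 - <<'E'
from h import *
snap("wrist","w4")
E
```

```text
clock: 3.1
position: [0.4764, 0.3046, 0.2784]
tcp_rot: [-1.217, 1.189, -1.211]
contact_force: [-0.3, -0.6, 0.4]
finger_gap: 0.0858
```

View pics/w4.png

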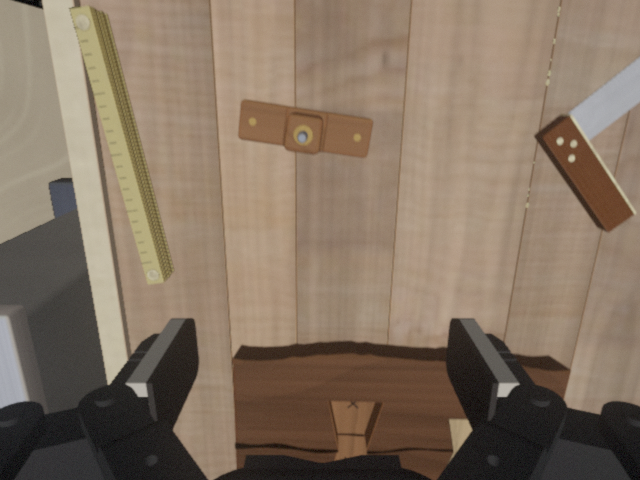

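```bash
python3 -m creep '[0,0,0.03,0,0,0,0, 0,0,0.02,0.01,0,0,0, 0,0,0,0,0,0,0]'
python3 - <<'E'
from h import *
from scipy.spatial.transform import Rotation as R
im,b=snap("wrist","w5")[:2]
cv2.imwrite("pics/w5z.png",cv2.resize(im[100:300,180:420],(720,600),interpolation=cv2.INTER_CUBIC))
_,a=load("w4")
p,q=onplane(a,(252,121),.018),onplane(a,(357,137),.018);print((p+q)/2,np.arctan2(*(q-p)[[1,0]]),np.linalg.norm(p-q))
print(onplane(a,(302,136),.097), onplane(a,(306,131),.072))
M=R.from_rotvec(r.get_obs()["tcp_rot"]).as_matrix();print("jaw",M[:,2],"down",M[:,1], r.tip_reach)
E
```

```text
clock: 3.45
position: [0.4837, 0.3432, 0.2901]
tcp_rot: [-1.212, 1.196, -1.233]
contact_force: [-0.7, 0.1, 1.2]
finger_gap: 0.0852
[0.46390462 0.35631157 0.018     ] -0.13479929370341914 0.09241493408641621
[0.4643472  0.35752312 0.097     ] [0.46643237 0.3589672  0.072     ]
jaw [ 0.99990978 -0.00755635  0.01110556] down [ 0.010939   -0.02173869 -0.99970384] 0.014
```

View pics/w5z.png

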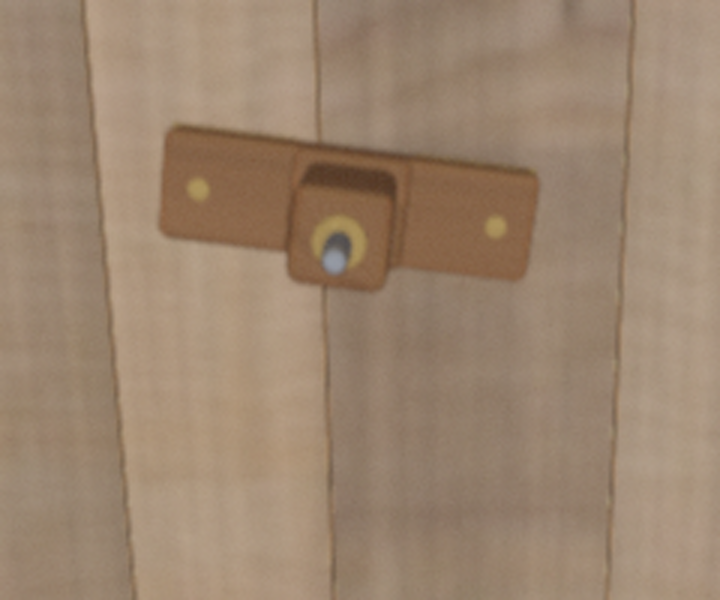

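```bash
cat >> h.py <<'E'
from scipy.spatial.transform import Rotation as R
def delta(x,y,z,yaw):
    o=r.get_obs();M=R.from_rotvec(o["tcp_rot"]).as_matrix()
    jz=np.array([np.cos(yaw),np.sin(yaw),0])
    if M[:,2]@jz<0: jz=-jz
    T=np.c_[np.cross([0,0,-1],jz),[0,0,-1],jz]
    w=R.from_matrix(T@M.T).as_rotvec()
    print("pos",np.round(o["position"],4),"d",np.round(np.array([x,y,z])-o["position"],4),"turn",np.round(w,3),"F",np.round(o["contact_force"],1),"gap",round(float(o["finger_gap"]),4),"t",o["clock"],"q7",np.round(o["qpos"][6],2))
E
python3 - <<'E'
from h import *
_,a=load("w4");_,b=load("w5")
print(tri(a,(302,136),b,(292,188.3)))
pq=[(180+198/3,100+189/3),(180+497/3,100+227/3)]
print(tri(a,(252,121),b,pq[0]),tri(a,(357,137),b,pq[1]))
p,q=[onplane(b,u,.018) for u in pq];print((p+q)/2,np.arctan2(*(q-p)[[1,0]]))
print(onplane(b,(292,188),.097))
delta(.4640,.357,.14,-.135)
E
```

```text
(array([0.46529838, 0.35893466, 0.11325718]), np.float64(0.0007073884141478109))
(array([0.41892682, 0.3627749 , 0.02259349]), np.float64(0.00025483221121633547)) (array([0.50961002, 0.35039132, 0.02180131]), np.float64(0.0005089737750098096))
[0.46420244 0.35582006 0.018     ] -0.13445577540690587
[0.46466949 0.35554885 0.097     ]
pos [0.4839 0.3411 0.289 ] d [-0.0199  0.0159 -0.149 ] turn [ 0.022  0.01  -0.127] F [ 0.8  0.  -0.8] gap 0.0851 t 3.5 q7 -0.96
```

```bash
python3 -m creep '[0,-0.01,0.008,-0.04,0.011,0.005,-0.064, 0,-0.01,0.008,-0.04,0.011,0.005,-0.063, 0,0,0,-0.04,0,0,0, 0,0,0,-0.015,0,0,0, 0,0,0,0,0,0,0]'
python3 - <<'E'
from h import *
snap("wrist","w6")
delta(.4642,.3562,.056,-.135)
E
```

```text
clock: 4.0
position: [0.471, 0.3404, 0.1504]
tcp_rot: [-1.13, 1.318, -1.337]
contact_force: [0.4, -0.6, -0.1]
finger_gap: 0.0855
pos [0.4716 0.3403 0.1513] d [-0.0074  0.0159 -0.0953] turn [0.009 0.007 0.027] F [ 1.1 -1.6  0.8] gap 0.0856 t 4.05 q7 -1.2
```

View pics/w6.png

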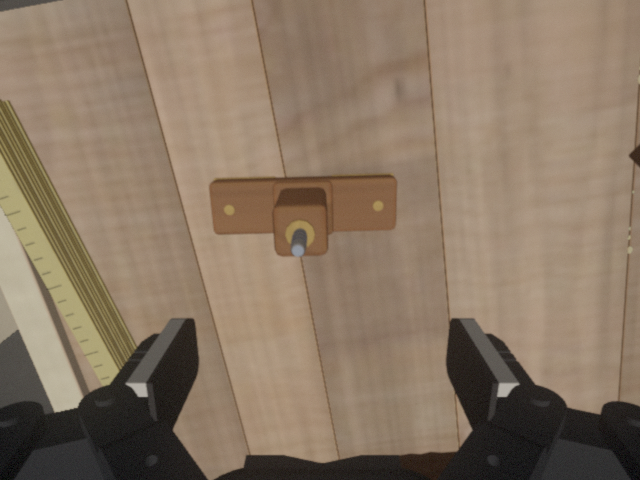

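```bash
python3 - <<'E'
from h import *
_,b=load("w6");_,a=load("w4")
pq=[(229.5,210.5),(378,206)]
p,q=[onplane(b,u,.018) for u in pq];print((p+q)/2,np.arctan2(*(q-p)[[1,0]]),np.linalg.norm(p-q))
print(onplane(b,(297.5,251),.097),onplane(b,(301,228),.072))
print(tri(a,(302,136),b,(297.5,251)),tri(a,(252,121),b,pq[0]),tri(a,(357,137),b,pq[1]))
E
python3 -m creep '[0,-0.007,0.016,-0.01,0.009,0.007,0.027, 0,0,0,0,0,0,0]'
python3 - <<'E'
from h import *
delta(.4642,.3562,.056,-.135)
E
```

```text
[0.46404111 0.35590052 0.018     ] -0.13133106481317883 0.09208472661007275
[0.46405119 0.35653852 0.097     ] [0.46515014 0.35947614 0.072     ]
(array([0.46448117, 0.357869  , 0.10079229]), np.float64(1.3952155878259864e-05)) (array([0.41862717, 0.36248617, 0.01985429]), np.float64(0.000550151327843917)) (array([0.50957104, 0.35021854, 0.01928438]), np.float64(1.9203129214979383e-05))
clock: 4.25
position: [0.4664, 0.3558, 0.1428]
tcp_rot: [-1.138, 1.308, -1.309]
contact_force: [-0.4, 0.2, -0.1]
finger_gap: 0.0852
pos [0.4664 0.3558 0.1428] d [-0.0022  0.0004 -0.0868] turn [-0.002  0.003  0.002] F [-0.4  0.2 -0.1] gap 0.0852 t 4.25 q7 -1.21
```

Heights confirmed (foot about 0.019, rod top about 0.10). Descend.

```bash
python3 -m creep '[0,-0.002,0,-0.03,0,0,0, 0,0,0.001,-0.03,0,0,0, 0,0,0.001,-0.02,0,0,0, 0,0,0,0,0,0,0]'
python3 - <<'E'
from h import *
delta(.4642,.3562,.056,-.135)
E
```

```text
clock: 4.65
position: [0.4676, 0.3612, 0.0658]
tcp_rot: [-1.126, 1.304, -1.307]
contact_force: [-0.2, -0.8, 0.7]
finger_gap: 0.0852
pos [0.4676 0.3612 0.0658] d [-0.0034 -0.005  -0.0098] turn [-0.009  0.012  0.001] F [-0.2 -0.8  0.7] gap 0.0852 t 4.65 q7 -1.29
```

```bash
python3 -m creep '[0,-0.003,-0.005,-0.01,-0.009,0.012,0, 0,0,0,0,0,0,0]'
python3 - <<'E'
from h import *
delta(.4642,.3562,.056,-.135)
E
```

```text
clock: 4.85
position: [0.4654, 0.3571, 0.0574]
tcp_rot: [-1.14, 1.308, -1.308]
contact_force: [0.3, -0.1, -0.7]
finger_gap: 0.0854
pos [0.4654 0.3571 0.0574] d [-0.0012 -0.0009 -0.0014] turn [-0.001  0.002  0.001] F [ 0.3 -0.1 -0.7] gap 0.0854 t 4.85 q7 -1.29
```

```bash
python3 -m creep '[0.8,-0.001,-0.001,0,0,0,0, 0.8,0,0,0,0,0,0, 0.8,0,0,0,0,0,0, 0.8,0,0,0,0,0,0, 0.8,0,0,0,0,0,0]' 50
python3 - <<'E'
from h import *
delta(.4642,.3562,.056,-.135)
E
```

```text
clock: 5.35
position: [0.4655, 0.3577, 0.0612]
tcp_rot: [-1.133, 1.307, -1.307]
contact_force: [-0.1, 0.2, -1.1]
finger_gap: 0.0269
pos [0.4655 0.3577 0.0612] d [-0.0013 -0.0015 -0.0052] turn [-0.005  0.006  0.001] F [-0.1  0.2 -1.1] gap 0.0269 t 5.35 q7 -1.29
```

```bash
python3 -m creep '[0.8,0,0,0.02,0,0,0, 0.8,0,0,0.04,0,0,0, 0.8,0,0,0.045,0,0,0, 0.8,0,0,0,0,0,0]'
python3 - <<'E'
from h import *
delta(.4642,.3562,.056,-.135)
snap("wrist","w7");snap("side","s7")
E
```

```text
clock: 5.75
position: [0.4638, 0.3557, 0.1668]
tcp_rot: [-1.14, 1.308, -1.308]
contact_force: [1.1, 0.8, -1.6]
finger_gap: 0.0275
pos [0.4638 0.3557 0.1668] d [ 0.0004  0.0005 -0.1108] turn [-0.001  0.001  0.   ] F [ 1.1  0.8 -1.6] gap 0.0275 t 5.75 q7 -1.19
```

View pics/w7.png

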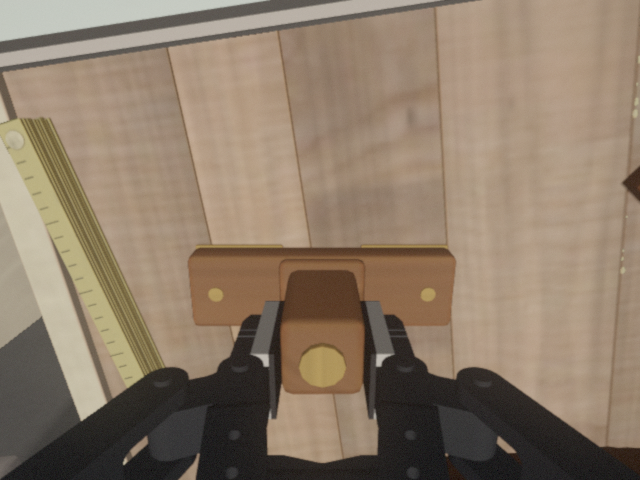

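View pics/s7.png

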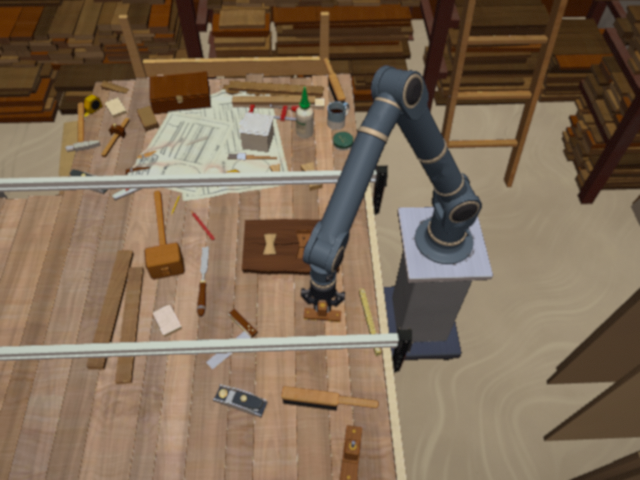

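```bash
python3 - <<'E'
from h import *
_,b=load("w7")
for h in (.1,.105,.110):
  p,q=[onplane(b,u,h+.018) for u in [(216,295),(428,294.5)]]; t=onplane(b,(322,367),h+.072)
  m=(p+q)/2; print(h,m-b["pos"],np.linalg.norm(p-q),np.arctan2(*(q-p)[[1,0]]), t-b["pos"])
E
```

```text
0.1 [ 0.00068204 -0.00406465 -0.04876701] 0.09529514106166569 -0.13270291549966934 [ 0.00057866 -0.00481586  0.00523299]
0.105 [ 0.00099927 -0.0017286  -0.04376701] 0.0926057609155215 -0.1327029154996687 [ 0.00103917 -0.00142514  0.01023299]
0.11 [ 0.00131651  0.00060745 -0.03876701] 0.08991638076937739 -0.13270291549966914 [0.00149969 0.00196558 0.01523299]
```

```bash
python3 -m creep '[0.8,0.01,-0.04,0,0,0,0.04, 0.8,0.01,-0.042,0,0,0,0.04, 0.8,0.01,-0.042,0,0,0,0.04, 0.8,0.01,-0.042,0,0,0,0, 0.8,0.01,-0.042,0,0,0,0]'; python3 -m creep '[0.8,0,-0.042,0,0,0,0, 0.8,0,-0.03,0,0,0,0, 0.8,0,0,0,0,0,0]'
python3 - <<'E'
from h import *
delta(.5154,.0675,.10,-.018)
E
```

```text
clock: 6.35
position: [0.5042, 0.1427, 0.1532]
tcp_rot: [-1.232, 1.216, -1.2]
contact_force: [1.4, -0.6, -1.8]
finger_gap: 0.0271
clock: 6.65
position: [0.5011, 0.0576, 0.1464]
tcp_rot: [-1.24, 1.232, -1.207]
contact_force: [-0.4, 0.5, -1.8]
finger_gap: 0.0273
pos [0.5011 0.0576 0.1464] d [ 0.0143  0.0099 -0.0464] turn [ 0.012 -0.033 -0.012] F [-0.4  0.5 -1.8] gap 0.0273 t 6.65 q7 -0.52
```

```bash
python3 -m creep '[0.8,0.013,0.009,0,0.012,-0.033,-0.012, 0.8,0,0,0,0,0,0]'
python3 - <<'E'
from h import *
delta(.5154,.0675,.10,-.018)
snap("wrist","w8")
E
```

```text
clock: 6.85
position: [0.512, 0.0646, 0.1429]
tcp_rot: [-1.204, 1.23, -1.223]
contact_force: [0.4, -0.4, -1.0]
finger_gap: 0.027
pos [0.512  0.0646 0.1429] d [ 0.0034  0.0029 -0.0429] turn [ 0.001 -0.006  0.004] F [ 0.4 -0.4 -1. ] gap 0.027 t 6.85 q7 -0.55
```

View pics/w8.png

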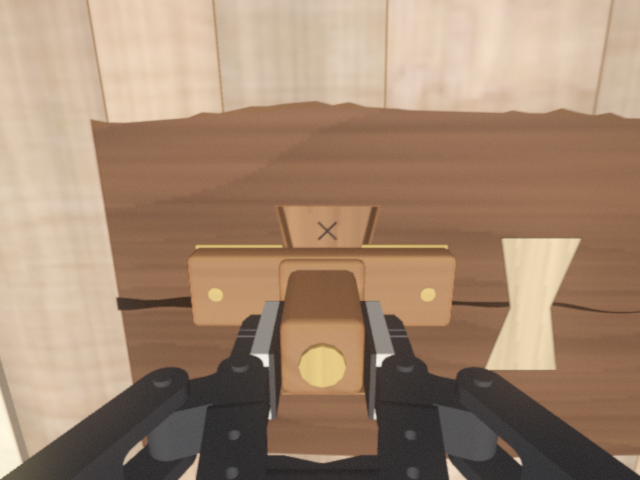

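```bash
python3 - <<'E'
from h import *
_,b=load("w8")
p,q=[onplane(b,u,b["pos"][2]-.061+.018) for u in [(216,295),(428,294.5)]]
print(onplane(b,(327.5,231),.016),(p+q)/2,np.arctan2(*(q-p)[[1,0]]), b["pos"])
E
```

```text
[0.51585582 0.06648532 0.016     ] [0.51288386 0.06312496 0.0998783 ] -0.01576596144915245 [0.51198439 0.06460328 0.1428783 ]
```

Consistent: shift (+0.003, +0.003). Descend in steps.

```bash
python3 -m creep '[0.8,0.003,0.003,-0.015,0,-0.006,0, 0.8,0.001,0.001,-0.01,0,0,0, 0.8,0,0,0,0,0,0]'
python3 - <<'E'
from h import *
delta(.5152,.068,.101,-.018)
E
```

```text
clock: 7.2
position: [0.5124, 0.0694, 0.1149]
tcp_rot: [-1.209, 1.227, -1.22]
contact_force: [-0.3, -0.5, -2.6]
finger_gap: 0.0268
pos [0.5124 0.0694 0.1149] d [ 0.0028 -0.0014 -0.0139] turn [ 0.003 -0.009 -0.001] F [-0.3 -0.5 -2.6] gap 0.0268 t 7.2 q7 -0.59
```

```bash
python3 -m creep '[0.8,0.003,-0.001,-0.007,0.003,-0.009,0, 0.8,0.001,0,-0.004,0,0,0, 0.8,0,0,0,0,0,0]'
python3 - <<'E'
from h import *
delta(.5152,.068,.101,-.018)
E
```

```text
clock: 7.5
position: [0.5163, 0.0689, 0.103]
tcp_rot: [-1.201, 1.221, -1.221]
contact_force: [-0.1, -0.6, -1.5]
finger_gap: 0.0273
pos [0.5163 0.0689 0.103 ] d [-0.0011 -0.0009 -0.002 ] turn [-0.     0.    -0.002] F [-0.1 -0.6 -1.5] gap 0.0273 t 7.5 q7 -0.61
```

```bash
python3 -m creep '[0.8,-0.001,-0.001,-0.003,0,0,0, 0.8,0,0,-0.001,0,0,0, 0.8,0,0,0,0,0,0]'
python3 - <<'E'
from h import *
delta(.5152,.068,.101,-.018)
E
```

```text
clock: 7.8
position: [0.5162, 0.0686, 0.1015]
tcp_rot: [-1.2, 1.219, -1.222]
contact_force: [-0.2, 0.3, -2.3]
finger_gap: 0.0273
pos [0.5162 0.0686 0.1015] d [-0.001  -0.0006 -0.0005] turn [ 0.     0.003 -0.002] F [-0.2  0.3 -2.3] gap 0.0273 t 7.8 q7 -0.61
```

```bash
python3 -m creep '[0.8,0,0,-0.004,0,0,0, 0.8,0,0,-0.002,0,0,0, 0.8,0,0,0,0,0,0]'
python3 - <<'E'
from h import *
delta(.5152,.068,.101,-.018)
E
```

```text
clock: 8.1
position: [0.5168, 0.0689, 0.1017]
tcp_rot: [-1.202, 1.215, -1.227]
contact_force: [-0.0, -0.9, -1.4]
finger_gap: 0.0266
pos [0.5168 0.0689 0.1017] d [-0.0016 -0.0009 -0.0007] turn [ 0.005  0.005 -0.002] F [-0.  -0.9 -1.4] gap 0.0266 t 8.1 q7 -0.62
```

```bash
python3 -m creep '[0.8,0,0,-0.005,0,0,0, 0.8,0,0,-0.005,0,0,0]'
python3 - <<'E'
from h import *
delta(.5152,.068,.101,-.018)
snap("wrist","w9")
E
```

```text
clock: 8.3
position: [0.5175, 0.0692, 0.1009]
tcp_rot: [-1.207, 1.212, -1.234]
contact_force: [-19.0, -4.4, 56.0]
finger_gap: 0.0269
pos [0.5175 0.0692 0.1009] d [-0.0023 -0.0012  0.0001] turn [ 0.013  0.005 -0.   ] F [-19.   -4.4  56. ] gap 0.0269 t 8.3 q7 -0.63
```

View pics/w9.png

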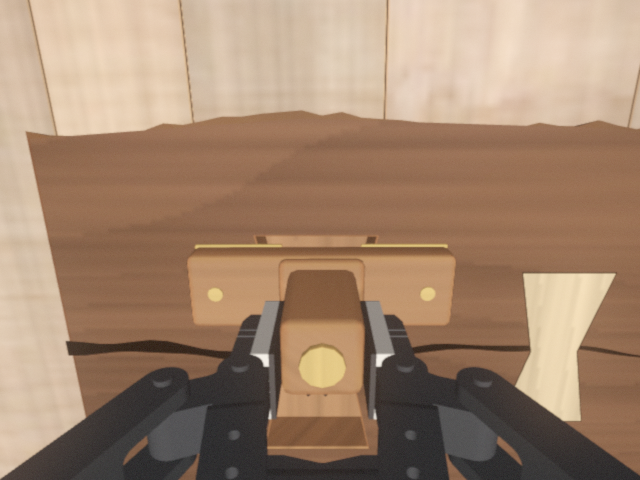

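```bash
python3 -m creep '[0.8,0,0,-0.002,0,0,0, 0.8,0,0,-0.002,0,0,0, 0.8,0,0,-0.002,0,0,0, 0.8,0,0,-0.002,0,0,0]'
python3 - <<'E'
from h import *
delta(.5152,.068,.101,-.018)
im=snap("wrist","w10")[0]
cv2.imwrite("pics/w10z.png",cv2.resize(im[230:410,180:460],(800,514),interpolation=cv2.INTER_CUBIC))
_,b=load("w10")
p,q=[onplane(b,u,.058) for u in [(215.5,295),(428,294.5)]]
print((p+q)/2,np.linalg.norm(p-q),np.arctan2(*(q-p)[[1,0]]))
E
```

```text
clock: 8.75
position: [0.5175, 0.0698, 0.1011]
tcp_rot: [-1.211, 1.208, -1.241]
contact_force: [-6.5, -2.2, 21.2]
finger_gap: 0.0273
pos [0.5175 0.0698 0.1011] d [-0.0023 -0.0018 -0.0001] turn [0.021 0.006 0.   ] F [-6.5 -2.2 21.2] gap 0.0273 t 8.75 q7 -0.64
[0.51897042 0.06735852 0.058     ] 0.09250627325639346 -0.018182933558271174
```

View pics/w10z.png

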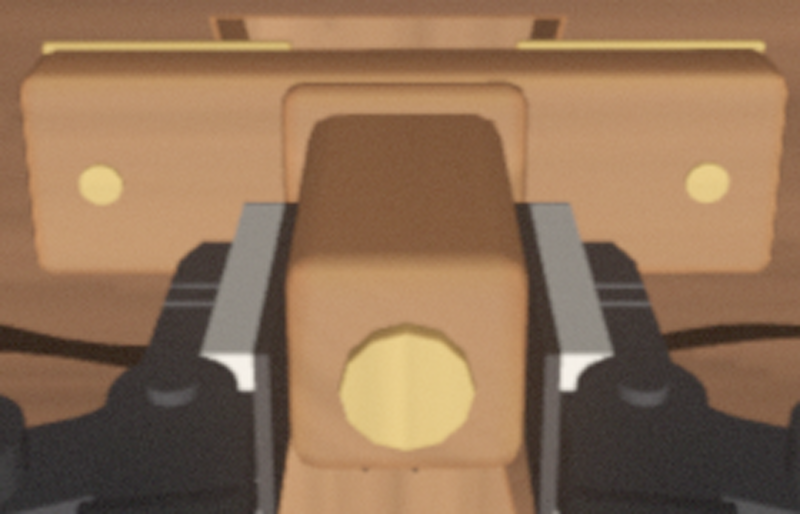

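```bash
python3 -m creep '[0.58,0,0,0,0.02,0.006,0, 0.58,0,0,0,0,0,0, 0.58,0,0,0,0,0,0]'
python3 - <<'E'
from h import *
delta(.5152,.068,.101,-.018)
im=snap("wrist","w11")[0]
cv2.imwrite("pics/w11z.png",cv2.resize(im[230:410,180:460],(800,514),interpolation=cv2.INTER_CUBIC))
E
```

```text
clock: 9.1
position: [0.5186, 0.0698, 0.1015]
tcp_rot: [-1.198, 1.22, -1.224]
contact_force: [-0.1, 0.8, 0.4]
finger_gap: 0.0356
pos [0.5186 0.0698 0.1015] d [-0.0034 -0.0018 -0.0005] turn [-0.     0.003  0.   ] F [-0.1  0.8  0.4] gap 0.0356 t 9.1 q7 -0.61
```

View pics/w11z.png

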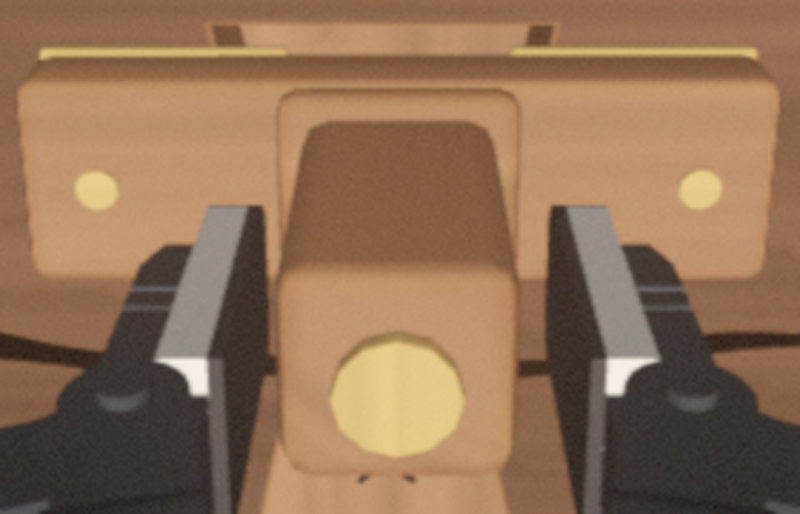

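```bash
python3 - <<'E'
from h import *
_,b=load("w11")
p,q=[onplane(b,u,.058) for u in [(213.8,296.5),(425,296.4)]]
print((p+q)/2,np.linalg.norm(p-q),np.arctan2(*(q-p)[[1,0]]),onplane(b,(319,368),.112))
E
python3 -m creep '[0.8,-0.003,-0.003,0,0,0.003,0, 0.8,0,0,0,0,0,0, 0.8,0,0,0,0,0,0]'
python3 - <<'E'
from h import *
delta(.5145,-.0120,.137,-.018)
E
```

```text
[0.5188656  0.06732117 0.058     ] 0.09224807528428425 -0.01866623008855364 [0.51890708 0.06818717 0.112     ]
clock: 9.45
position: [0.5161, 0.067, 0.1015]
tcp_rot: [-1.199, 1.222, -1.223]
contact_force: [0.7, 0.6, 1.1]
finger_gap: 0.0272
pos [0.5161 0.067  0.1015] d [-0.0016 -0.079   0.0355] turn [-0.001  0.001  0.   ] F [0.7 0.6 1.1] gap 0.0272 t 9.45 q7 -0.61
```

```bash
python3 -m creep '[0.8,0,0,0.03,0,0,0, 0.8,0,0,0.02,0,0,0, 0.8,0,-0.03,0.005,0,0,0, 0.8,0,-0.03,0.002,0,0,0, 0.8,0,-0.02,0.002,0,0,0]';python3 -m creep '[0.8,0,0,0,0,0,0]'
python3 - <<'E'
from h import *
delta(.5145,-.0145,.11,-.018)
b=snap("wrist","w12")[1]
E
```

```text
clock: 9.95
position: [0.5121, -0.0122, 0.1594]
tcp_rot: [-1.209, 1.222, -1.212]
contact_force: [0.7, 0.1, -3.6]
finger_gap: 0.0271
clock: 10.05
position: [0.5114, -0.0159, 0.1587]
tcp_rot: [-1.209, 1.226, -1.216]
contact_force: [0.5, -0.3, -2.2]
finger_gap: 0.0268
pos [ 0.5114 -0.0159  0.1587] d [ 0.0031  0.0014 -0.0487] turn [ 0.001 -0.009 -0.004] F [ 0.5 -0.3 -2.2] gap 0.0268 t 10.05 q7 -0.36
```

View pics/w12.png

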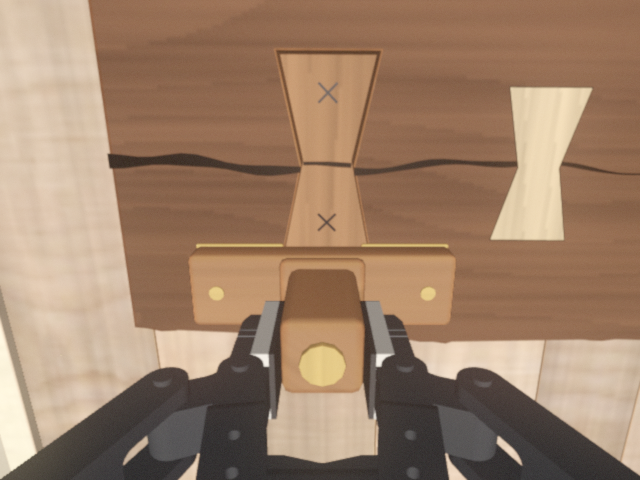

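```bash
python3 - <<'E'
from h import *
_,b=load("w12")
p,q=[onplane(b,u,b["pos"][2]-.061+.018) for u in [(216.5,294),(428,293.7)]]
print((p+q)/2,np.linalg.norm(p-q),np.arctan2(*(q-p)[[1,0]]), b["pos"])
a,c=onplane(b,(328,92.5),.016),onplane(b,(326.5,222),.016);print(a,c,np.arctan2(*(a-c)[[1,0]])-np.pi/2)
for u in [(277,50),(381,50)]: print(onplane(b,u,.04))
E
python3 -m creep '[0.8,0.003,0.002,-0.03,0,-0.009,0, 0.8,0.001,0,-0.01,0,0,0, 0.8,0,0,0,0,0,0]'
python3 - <<'E'
from h import *
delta(.5145,-.0135,.105,-.018)
E
```

```text
[ 0.51233099 -0.01696009  0.11567454] 0.0919178176463328 -0.008050105990729858 [ 0.51140246 -0.01589373  0.15867454]
[0.51615249 0.06717855 0.016     ] [ 0.51439586 -0.012692    0.016     ] -0.02198987979760547
[0.48939723 0.08847669 0.04      ]
[0.54412872 0.08765786 0.04      ]
clock: 10.4
position: [0.5148, -0.0093, 0.1173]
tcp_rot: [-1.203, 1.217, -1.215]
contact_force: [0.6, 1.2, -2.0]
finger_gap: 0.0272
pos [ 0.5148 -0.0093  0.1173] d [-0.0003 -0.0042 -0.0123] turn [-0.002 -0.    -0.009] F [ 0.6  1.2 -2. ] gap 0.0272 t 10.4 q7 -0.42
```

```bash
python3 -m creep '[0.8,-0.001,-0.004,-0.007,0,0,-0.009, 0.8,0,-0.001,-0.005,0,0,0, 0.8,0,0,-0.002,0,0,0]'
python3 - <<'E'
from h import *
delta(.514,-.0125,.101,-.018)
E
```

```text
clock: 10.7
position: [0.5144, -0.0128, 0.1035]
tcp_rot: [-1.199, 1.222, -1.22]
contact_force: [0.2, 0.8, -2.3]
finger_gap: 0.027
pos [ 0.5144 -0.0128  0.1035] d [-0.0004  0.0003 -0.0025] turn [-0.003  0.001 -0.002] F [ 0.2  0.8 -2.3] gap 0.027 t 10.7 q7 -0.44
```

```bash
python3 -m creep '[0.8,0,0,-0.003,0,0,0, 0.8,0,0,-0.003,0,0,0, 0.8,0,0,-0.002,0,0,0, 0.8,0,0,-0.002,0,0,0]'
python3 - <<'E'
from h import *
delta(.514,-.0125,.101,-.018)
E
```

```text
clock: 11.1
position: [0.5147, -0.0124, 0.1015]
tcp_rot: [-1.204, 1.219, -1.225]
contact_force: [-5.8, -0.9, 13.0]
finger_gap: 0.0275
pos [ 0.5147 -0.0124  0.1015] d [-0.0007 -0.0001 -0.0005] turn [ 0.005  0.    -0.001] F [-5.8 -0.9 13. ] gap 0.0275 t 11.1 q7 -0.45
```

Seated; loosen the jaws so it sits freely, and check.

```bash
python3 -m creep '[0.58,0,0,0,0.005,0,0, 0.58,0,0,0,0,0,0, 0.58,0,0,0,0,0,0, 0.58,0,0,0,0,0,0]'
python3 - <<'E'
from h import *
delta(.514,-.0125,.101,-.018)
im,b,_=snap("wrist","w13")
E
```

```text
clock: 11.5
position: [0.5168, -0.0121, 0.1035]
tcp_rot: [-1.197, 1.218, -1.224]
contact_force: [-0.6, 0.7, 0.6]
finger_gap: 0.0359
pos [ 0.5168 -0.0121  0.1035] d [-0.0028 -0.0004 -0.0025] turn [-0.     0.006 -0.001] F [-0.6  0.7  0.6] gap 0.0359 t 11.5 q7 -0.44
```

View pics/w13.png

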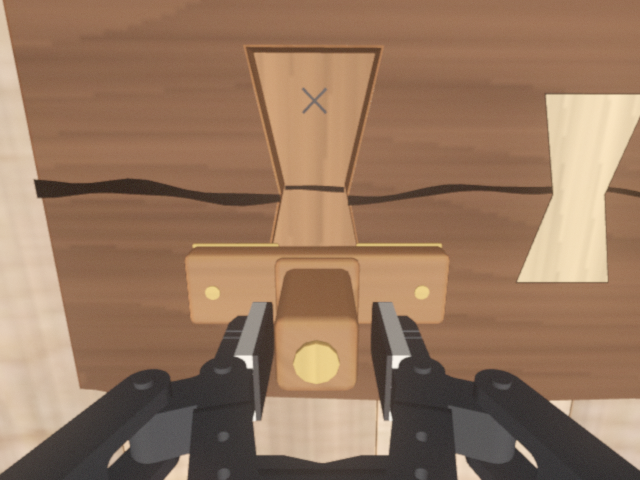

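```bash
python3 - <<'E'
from h import *
_,b=load("w13")
p,q=[onplane(b,u,.058) for u in [(212,293.3),(422.3,292.5)]]
print((p+q)/2,np.linalg.norm(p-q),np.arctan2(*(q-p)[[1,0]]))
print(onplane(b,(314.5,100.5),.016))
E
python3 -m creep '[0.8,-0.001,0,0,0,0.005,0, 0.8,0,0,-0.001,0,0,0, 0.8,0,0,0,0,0,0]'
python3 - <<'E'
from h import *
delta(.48,.28,.167,-.018)
E
```

```text
[ 0.51615446 -0.01380428  0.058     ] 0.09265528418734861 -0.014745442283745124
[0.51622219 0.06685723 0.016     ]
clock: 11.85
position: [0.5158, -0.012, 0.1037]
tcp_rot: [-1.202, 1.221, -1.222]
contact_force: [0.5, 0.6, -1.3]
finger_gap: 0.0272
pos [ 0.5158 -0.012   0.1037] d [-0.0358  0.292   0.0633] turn [ 0.001 -0.    -0.001] F [ 0.5  0.6 -1.3] gap 0.0272 t 11.85 q7 -0.44
```

```bash
python3 -m creep '[0.8,0,0,0.035,0,0,0, 0.8,0,0,0.03,0,0,0, 0.8,-0.003,0.04,0.003,0,0,0, 0.8,-0.003,0.042,0.003,0,0,0, 0.8,-0.004,0.042,0.003,0,0,0]';python3 -m creep '[0.8,-0.007,0.042,0.003,0,0,0, 0.8,-0.006,0.042,0.003,0,0,0, 0.8,-0.004,0.042,0.003,0,0,0, 0.8,0,0.03,0,0,0,0, 0.8,0,0,0,0,0,0]'
python3 - <<'E'
from h import *
delta(.48,.28,.064,-.018)
E
```

```text
clock: 12.35
position: [0.5042, 0.1057, 0.1762]
tcp_rot: [-1.201, 1.239, -1.234]
contact_force: [-0.0, -0.1, -2.0]
finger_gap: 0.027
clock: 12.85
position: [0.4822, 0.2733, 0.1836]
tcp_rot: [-1.205, 1.237, -1.223]
contact_force: [-0.4, -0.2, -2.0]
finger_gap: 0.0271
pos [0.4822 0.2733 0.1836] d [-0.0022  0.0067 -0.1196] turn [-0.    -0.011  0.009] F [-0.4 -0.2 -2. ] gap 0.0271 t 12.85 q7 -0.93
```

```bash
python3 -m creep '[0.8,-0.002,0.006,-0.04,0,-0.011,0.009, 0.8,0,0,-0.04,0,0,0, 0.8,0,0,-0.015,0,0,0, 0.8,0,0,0,0,0,0]'
python3 - <<'E'
from h import *
delta(.48,.28,.064,-.018)
E
```

```text
clock: 13.25
position: [0.4797, 0.2785, 0.0841]
tcp_rot: [-1.203, 1.221, -1.221]
contact_force: [0.1, 0.9, -1.4]
finger_gap: 0.027
pos [0.4797 0.2785 0.0841] d [ 0.0003  0.0015 -0.0201] turn [ 0.001 -0.001 -0.002] F [ 0.1  0.9 -1.4] gap 0.027 t 13.25 q7 -1.05
```

```bash
python3 -m creep '[0.8,0,0,-0.012,0,0,0, 0.8,0,0,-0.005,0,0,0, 0.8,0,0,-0.003,0,0,0,0.8,0,0,-0.002,0,0,0]'
python3 - <<'E'
from h import *
delta(.48,.28,.064,-.018)
E
```

```text
clock: 13.65
position: [0.481, 0.2778, 0.0635]
tcp_rot: [-1.2, 1.221, -1.224]
contact_force: [-6.6, -4.2, 22.5]
finger_gap: 0.0271
pos [0.481  0.2778 0.0635] d [-0.001   0.0022  0.0005] turn [0.001 0.001 0.001] F [-6.6 -4.2 22.5] gap 0.0271 t 13.65 q7 -1.07
```

On the bench. Open and rise straight up.

```bash
python3 -m creep '[0.5,0,0,0,0,0,0, 0.3,0,0,0,0,0,0, 0,0,0,0,0,0,0, 0,0,0,0,0,0,0, 0,0,0,0.01,0,0,0]'; python3 -m creep '[0,0,0,0.04,0,0,0, 0,0,0,0.045,0,0,0, 0,0,0,0.045,0,0,0, 0,0,0,0.045,0,0,0, 0,0,-0.02,0.045,0,0,0]'
python3 - <<'E'
from h import *
delta(.48,-.31,.3,-.018)
snap("wrist","w14"); snap("side","s14")
E
```

```text
clock: 14.15
position: [0.4827, 0.2783, 0.0759]
tcp_rot: [-1.196, 1.22, -1.226]
contact_force: [-0.1, -0.2, 0.4]
finger_gap: 0.0854
clock: 14.65
position: [0.4778, 0.2587, 0.3]
tcp_rot: [-1.208, 1.221, -1.218]
contact_force: [0.2, 0.3, 0.2]
finger_gap: 0.0854
pos [0.4778 0.2587 0.3   ] d [ 0.0022 -0.5687 -0.    ] turn [ 0.002 -0.005 -0.005] F [0.2 0.3 0.2] gap 0.0854 t 14.65 q7 -0.81
```

View pics/w14.png

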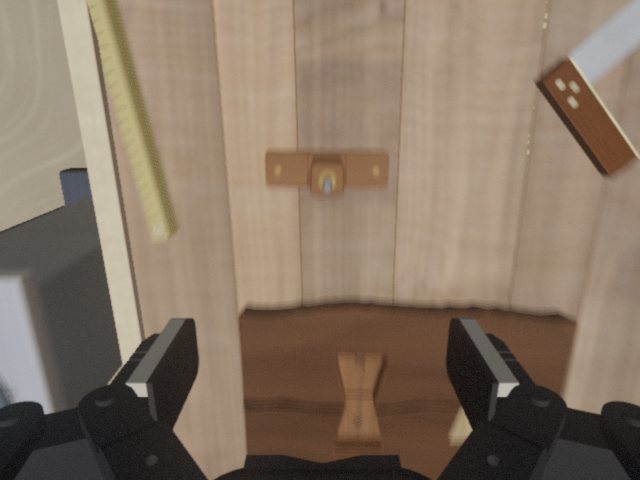

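View pics/s14.png

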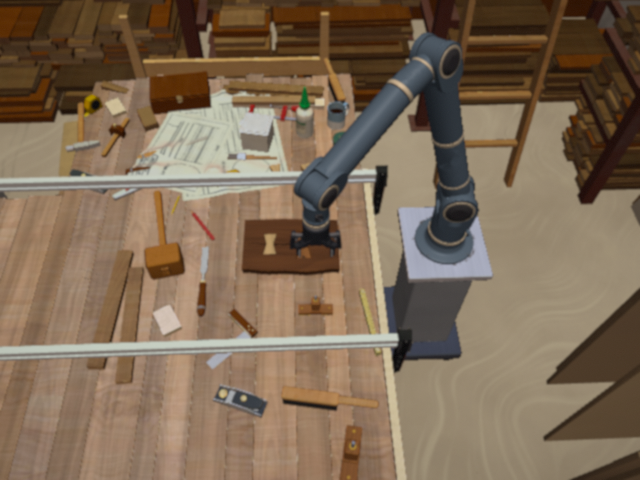

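```bash
python3 -m creep '[0,0,-0.046,0.003,0,0,0, 0,0,-0.046,0.003,0,0,0, 0,0,-0.046,0.003,0,0,0, 0,0,-0.046,0.003,0,0,0, 0,0,-0.046,0.003,0,0,0]';python3 -m creep '[0,0,-0.046,0.003,0,0,0, 0,0,-0.046,0.003,0,0,0, 0,0,-0.046,0.003,0,0,0, 0,0,-0.046,0.003,0,0,0, 0,0,-0.046,0.003,0,0,0]'
python3 -m creep '[0,0,-0.046,0,0,0,0, 0,0,-0.046,0,0,0,0, 0,0,0,0,0,0,0, 0,0,0,0,0,0,0]'
python3 - <<'E'
from h import *
delta(.475,-.32,.3,-.018)
snap("wrist","w15")
E
```

```text
clock: 15.25
position: [0.4779, 0.0285, 0.3222]
tcp_rot: [-1.197, 1.206, -1.213]
contact_force: [-0.1, -0.3, 0.4]
finger_gap: 0.0854
clock: 15.75
position: [0.4744, -0.2097, 0.3384]
tcp_rot: [-1.198, 1.203, -1.214]
contact_force: [0.8, 0.3, -0.2]
finger_gap: 0.0855
clock: 16.15
position: [0.4711, -0.3126, 0.3373]
tcp_rot: [-1.195, 1.212, -1.223]
contact_force: [1.0, 1.3, -0.2]
finger_gap: 0.0854
pos [ 0.4711 -0.3126  0.3373] d [ 0.0039 -0.0074 -0.0373] turn [-0.001  0.01  -0.005] F [ 1.   1.3 -0.2] gap 0.0854 t 16.15 q7 0.39
```

View pics/w15.png

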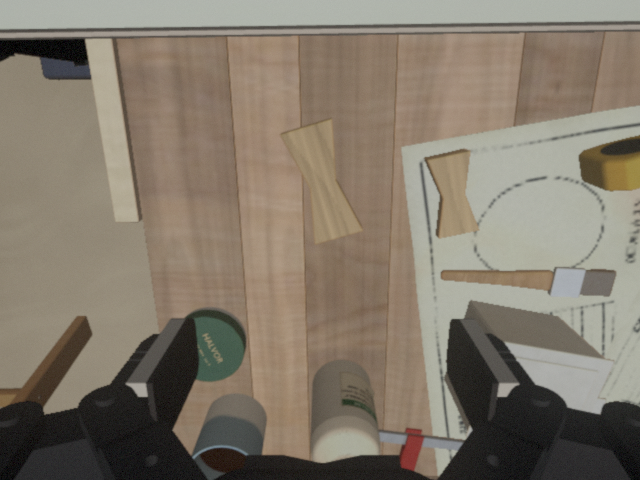

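```bash
python3 - <<'E'
from h import *
im,b=load("w15")
cv2.imwrite("pics/w15z.png",cv2.resize(im[100:260,260:400],(525,600),interpolation=cv2.INTER_CUBIC))
C=[(281,132),(332,119),(361,231),(317,243)]
P=[onplane(b,u,.028) for u in C]
for p in P: print(np.round(p,4))
m1=(P[0]+P[1])/2;m2=(P[2]+P[3])/2
print((m1+m2)/2,np.linalg.norm(m1-m2),np.arctan2(*(m1-m2)[[1,0]])-np.pi/2, np.linalg.norm(P[0]-P[1]))
print("bottle base near edge",onplane(b,(342,362),0),"tin",onplane(b,(217,345),.03))
E
```

```text
[ 0.4355 -0.2631  0.028 ]
[ 0.4858 -0.2514  0.028 ]
[ 0.5159 -0.3663  0.028 ]
[ 0.4691 -0.3789  0.028 ]
[ 0.47657719 -0.31490766  0.028     ] 0.11964412974480665 0.26897378518956416 0.05167107925818851
bottle base near edge [ 0.49744207 -0.54510041  0.        ] tin [ 0.35233691 -0.4996846   0.03      ]
```

View pics/w15z.png

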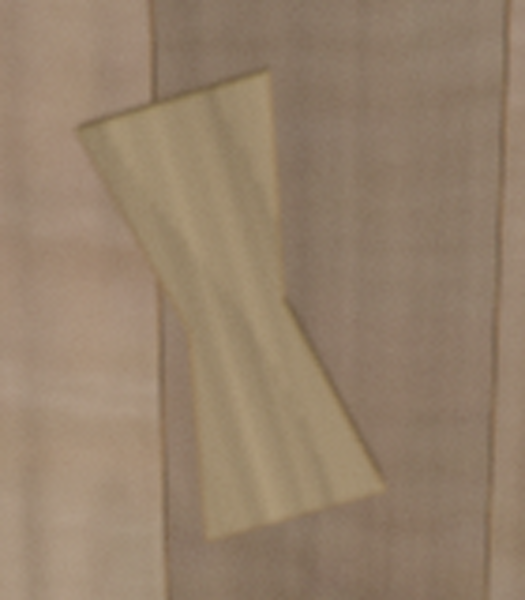

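```bash
python3 -m creep '[0,0.003,-0.001,-0.04,0,0.01,0.14, 0,0.002,-0.001,-0.045,0,0,0.14, 0,0,0,-0.045,0,0,0, 0,0,0,-0.03,0,0,0, 0,0,0,0,0,0,0]'
python3 - <<'E'
from h import *
delta(.4766,-.315,.1,.265)
im,b,_=snap("wrist","w16")
E
```

```text
clock: 16.7
position: [0.4778, -0.3076, 0.1758]
tcp_rot: [-1.329, 0.988, -0.998]
contact_force: [-0.5, -0.2, -0.6]
finger_gap: 0.0854
pos [ 0.4778 -0.3076  0.1758] d [-0.0012 -0.0074 -0.0758] turn [ 0.001  0.006 -0.024] F [-0.5 -0.2 -0.6] gap 0.0854 t 16.7 q7 0.58
```

View pics/w16.png

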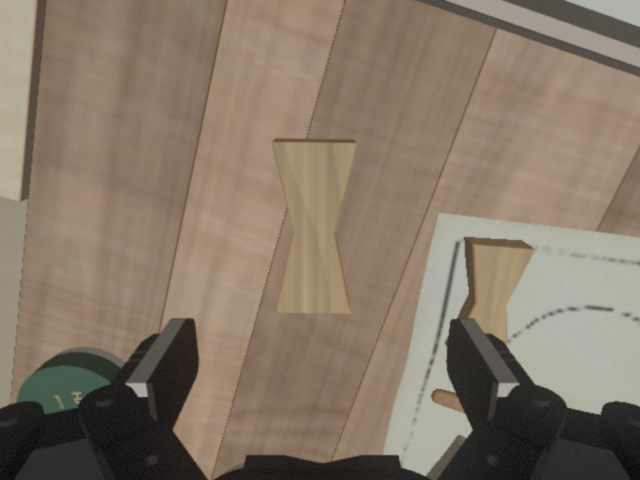

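```bash
python3 - <<'E'
from h import *
im,b=load("w16");_,a=load("w15")
C=[(274,142),(355,143),(350,313.5),(277.5,313.5)]
D=[(280.8,134.1),(332,118.1),(362.7,230.7),(315.2,244)]
for u,v in zip(C,D): print(np.round(tri(b,u,a,v)[0],4))
P=[onplane(b,u,.028) for u in C]
m1=(P[0]+P[1])/2;m2=(P[2]+P[3])/2
print((m1+m2)/2,np.linalg.norm(m1-m2),np.arctan2(*(m1-m2)[[1,0]])-np.pi/2)
w=[onplane(b,u,.028) for u in [(293,226),(336,226)]];print((w[0]+w[1])/2)
cv2.imwrite("pics/w16z.png",cv2.resize(im[120:330,230:400],(486,600),interpolation=cv2.INTER_CUBIC))
E
```

```text
[ 0.4352 -0.2654  0.0217]
[ 0.4861 -0.2512  0.0176]
[ 0.5183 -0.3663  0.026 ]
[ 0.4679 -0.3795  0.0287]
[ 0.47696062 -0.31497508  0.028     ] 0.11936947719483448 0.27947425998048736
[ 0.47574842 -0.30991691  0.028     ]
```

View pics/w16z.png

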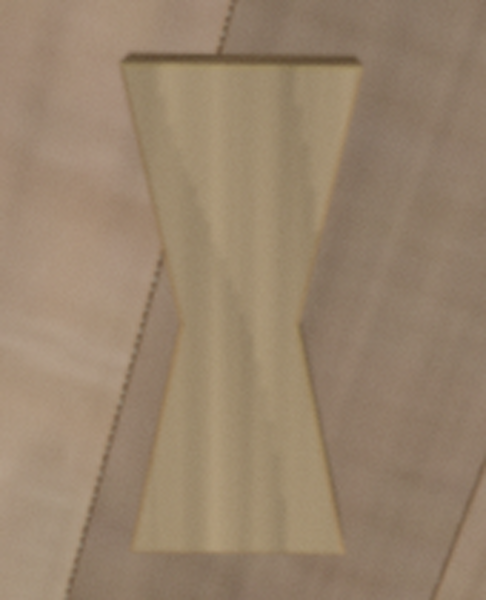

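```bash
python3 -m creep '[0,-0.001,-0.007,-0.03,0,0.006,-0.014, 0,0,-0.001,-0.04,0,0,0, 0,0,-0.001,-0.035,0,0,0, 0,0,0,0,0,0,0]'
python3 - <<'E'
from h import *
delta(.477,-.315,.022,.277)
E
```

```text
clock: 17.15
position: [0.4864, -0.3176, 0.0817]
tcp_rot: [-1.326, 0.981, -1.021]
contact_force: [-0.9, 0.2, 0.6]
finger_gap: 0.0852
pos [ 0.4864 -0.3176  0.0817] d [-0.0094  0.0026 -0.0597] turn [ 0.013  0.021 -0.002] F [-0.9  0.2  0.6] gap 0.0852 t 17.15 q7 0.5
```

```bash
python3 -m creep '[0,-0.009,0.003,-0.01,0.013,0.021,0, 0,-0.001,0,-0.02,0,0,0, 0,0,0,-0.015,0,0,0, 0,0,0,0,0,0,0]'
python3 - <<'E'
from h import *
delta(.477,-.315,.022,.277)
E
```

```text
clock: 17.55
position: [0.4818, -0.3161, 0.0445]
tcp_rot: [-1.328, 0.99, -1.011]
contact_force: [0.2, 0.0, 0.3]
finger_gap: 0.0856
pos [ 0.4818 -0.3161  0.0445] d [-0.0048  0.0011 -0.0225] turn [ 0.007  0.01  -0.003] F [0.2 0.  0.3] gap 0.0856 t 17.55 q7 0.47
```

```bash
python3 -m creep '[0,-0.005,0.001,-0.012,0.007,0.01,0, 0,-0.001,0,-0.008,0,0,0, 0,0,0,0,0,0,0]'
python3 - <<'E'
from h import *
delta(.477,-.315,.022,.277)
snap("wrist","w17")
E
```

```text
clock: 17.85
position: [0.4769, -0.316, 0.0258]
tcp_rot: [-1.328, 0.998, -1.003]
contact_force: [-0.1, 0.2, 0.4]
finger_gap: 0.0856
pos [ 0.4769 -0.316   0.0258] d [ 0.0001  0.001  -0.0038] turn [ 0.002  0.003 -0.003] F [-0.1  0.2  0.4] gap 0.0856 t 17.85 q7 0.46
```

View pics/w17.png

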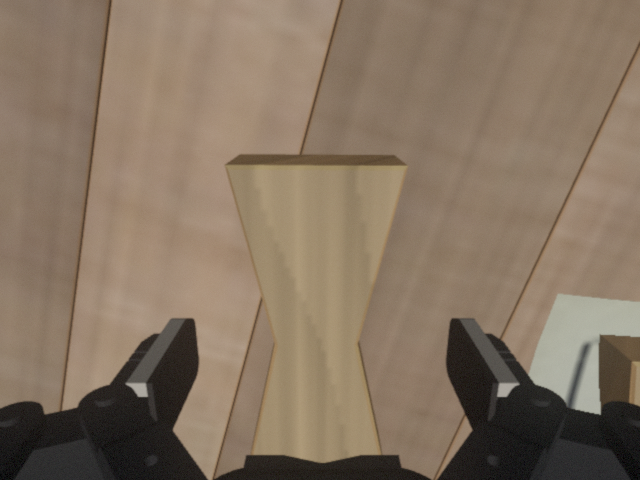

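```bash
python3 -m creep '[0,0,0.001,-0.004,0.002,0.003,0, 0.5,0,0,0,0,0,0, 0.9,0,0,0,0,0,0, 0.9,0,0,0,0,0,0, 0.9,0,0,0,0,0,0]' 60
python3 - <<'E'
from h import *
delta(.477,-.315,.022,.277)
E
python3 -m creep '[0.9,0,0,0,0,0,0, 0.9,0,0,0,0,0,0]'
python3 - <<'E'
from h import *
delta(.477,-.315,.022,.277)
snap("wrist","w18")
E
```

```text
clock: 18.4
position: [0.4778, -0.3154, 0.0231]
tcp_rot: [-1.329, 0.999, -1.002]
contact_force: [0.2, -0.1, 1.7]
finger_gap: 0.0304
pos [ 0.4778 -0.3154  0.0231] d [-0.0008  0.0004 -0.0011] turn [ 0.001  0.001 -0.003] F [ 0.2 -0.1  1.7] gap 0.0304 t 18.4 q7 0.46
clock: 18.6
position: [0.4778, -0.3154, 0.0232]
tcp_rot: [-1.329, 0.999, -1.002]
contact_force: [0.7, 0.6, -0.5]
finger_gap: 0.0306
pos [ 0.4778 -0.3154  0.0232] d [-0.0008  0.0004 -0.0012] turn [ 0.001  0.001 -0.003] F [ 0.7  0.6 -0.5] gap 0.0306 t 18.6 q7 0.46
```

View pics/w18.png

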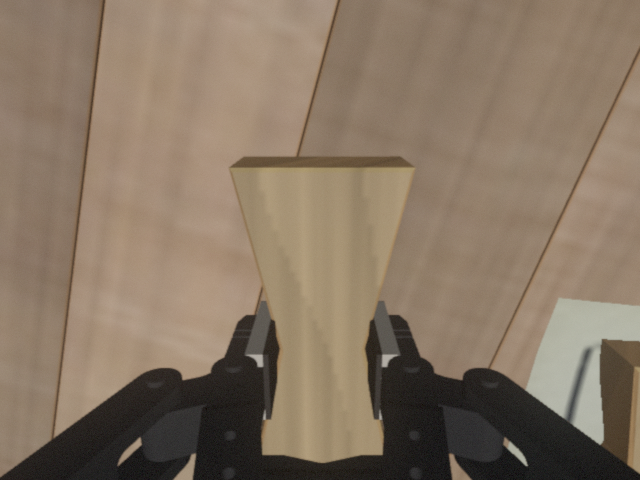

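```bash
python3 - <<'E'
from h import *
_,b=load("w18")
p,q=onplane(b,(232.5,168),.028),onplane(b,(414,168),.028)
yaw=np.arctan2(*(q-p)[[1,0]]);m=(p+q)/2;c=m-.06*np.array([-np.sin(yaw),np.cos(yaw),0])
print(m,np.linalg.norm(p-q),yaw,c,c-b["pos"], R.from_rotvec(b["rot"]).as_matrix()[:,2])
E
python3 -m creep '[0.9,0,0,0.015,0,0,0, 0.9,0,0,0.03,0,0,0, 0.9,0,0,0.04,0,0,0, 0.9,0,-0.002,0.04,0,0,0, 0.9,0,0,0,0,0,0]'
python3 - <<'E'
from h import *
delta(.477,-.315,.28,.277)
E
```

```text
[ 0.46293415 -0.25676586  0.028     ] 0.05175109054123261 0.280065021845888 [ 0.47951924 -0.31442811  0.028     ] [0.00171646 0.00094357 0.00480649] [9.61093234e-01 2.76222761e-01 8.84524716e-04]
clock: 19.15
position: [0.4767, -0.3159, 0.1545]
tcp_rot: [-1.329, 1.0, -0.999]
contact_force: [0.3, 0.2, -1.0]
finger_gap: 0.0303
pos [ 0.4767 -0.3159  0.1545] d [0.0003 0.0009 0.1255] turn [-0.001 -0.001 -0.004] F [ 0.3  0.2 -1. ] gap 0.0303 t 19.15 q7 0.56
```

```bash
python3 -m creep '[0.9,0,0,0.045,0,0,0, 0.9,0,0,0.045,0,0,0, 0.9,0,0,0.045,0,0,0, 0.9,0,0,0,0,0,0]'
python3 - <<'E'
from h import *
delta(.515,.026,.28,-.018)
snap("wrist","w19"); snap("side","s19")
E
```

```text
clock: 19.55
position: [0.4744, -0.3142, 0.2944]
tcp_rot: [-1.329, 1.0, -0.997]
contact_force: [0.5, -0.2, -1.5]
finger_gap: 0.03
pos [ 0.4744 -0.3142  0.2944] d [ 0.0406  0.3402 -0.0144] turn [-0.002 -0.001 -0.3  ] F [ 0.5 -0.2 -1.5] gap 0.03 t 19.55 q7 0.65
```

View pics/w19.png

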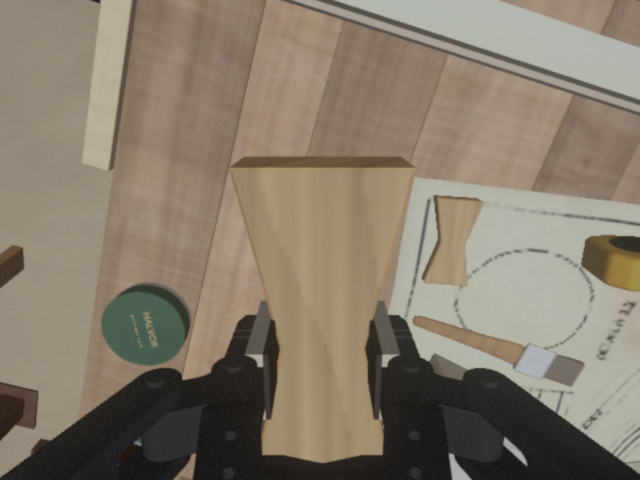

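View pics/s19.png

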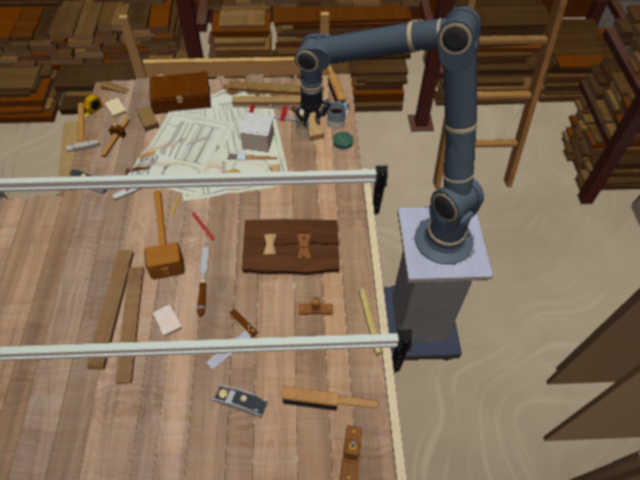

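```bash
python3 -m creep '[0.9,0.005,0.03,0.003,0,0,-0.05, 0.9,0.005,0.042,0.003,0,0,-0.05, 0.9,0.006,0.042,0.003,0,0,-0.05, 0.9,0.006,0.042,0.003,0,0,-0.05, 0.9,0.006,0.042,0.003,0,0,-0.05]';python3 -m creep '[0.9,0.006,0.042,0.003,0,0,-0.05, 0.9,0.006,0.042,0.003,0,0,0, 0.9,0,0.042,0.003,0,0,0, 0.9,0,0.015,0,0,0,0, 0.9,0,0,0,0,0,0]'
python3 - <<'E'
from h import *
delta(.515,.026,.13,-.018)
snap("wrist","w20")
E
```

```text
clock: 20.15
position: [0.4909, -0.1162, 0.2926]
tcp_rot: [-1.219, 1.233, -1.179]
contact_force: [0.7, 0.1, -1.5]
finger_gap: 0.0302
clock: 20.65
position: [0.4959, 0.0371, 0.2926]
tcp_rot: [-1.21, 1.278, -1.198]
contact_force: [0.9, -0.6, -0.5]
finger_gap: 0.0302
pos [0.4959 0.0371 0.2926] d [ 0.0191 -0.0111 -0.1626] turn [-0.021 -0.045  0.017] F [ 0.9 -0.6 -0.5] gap 0.0302 t 20.65 q7 -0.31
```

View pics/w20.png

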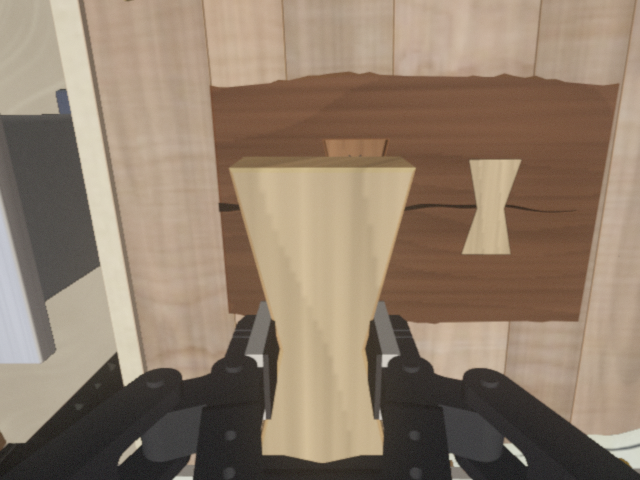

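```bash
python3 -m creep '[0.9,0.018,-0.011,-0.03,-0.021,-0.045,0.017, 0.9,0,0,-0.045,0,0,0, 0.9,0,0,-0.045,0,0,0, 0.9,0,0,-0.02,0,0,0, 0.9,0,0,0,0,0,0]'
python3 - <<'E'
from h import *
delta(.514,.026,.11,-.018)
snap("wrist","w21")
E
```

```text
clock: 21.2
position: [0.5121, 0.0138, 0.1441]
tcp_rot: [-1.202, 1.232, -1.235]
contact_force: [-0.4, -0.5, -0.2]
finger_gap: 0.0304
pos [0.5121 0.0138 0.1441] d [ 0.0019  0.0122 -0.0341] turn [ 0.006 -0.004  0.013] F [-0.4 -0.5 -0.2] gap 0.0304 t 21.2 q7 -0.43
```

View pics/w21.png

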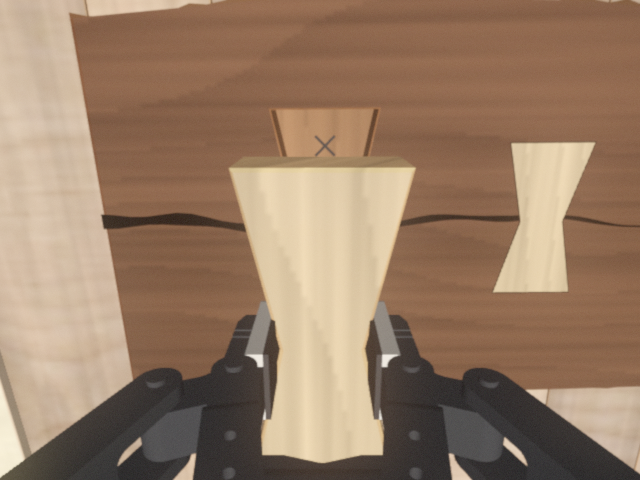

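```bash
python3 - <<'E'
from h import *
im,b=load("w21")
zb=b["pos"][2]-.023
for n,C,z in [("keytop",[(231,169),(414.5,168.5)],zb+.028),("keybot",[(245,157.5),(403,157)],zb),("mouth",[(271,108.5),(379.5,108.5)],.04)]:
    p,q=[onplane(b,u,z) for u in C];print(n,(p+q)/2,np.linalg.norm(p-q),np.arctan2(*(q-p)[[1,0]]))
print("cross",onplane(b,(325,146),.016))
k=cv2.resize(im[90:190,210:430],(800,364),interpolation=cv2.INTER_CUBIC);cv2.imwrite("pics/w21z.png",k)
E
```

```text
keytop [0.51554295 0.07448272 0.14910956] 0.05214010697962059 -0.027359376852498472
keybot [0.51586734 0.0739729  0.12110956] 0.054675581892357515 -0.027079020496497283
mouth [0.51688169 0.08797204 0.04      ] 0.055789428214994274 -0.03075850730817421
cross [0.51618757 0.06641916 0.016     ]
```

View pics/w21z.png

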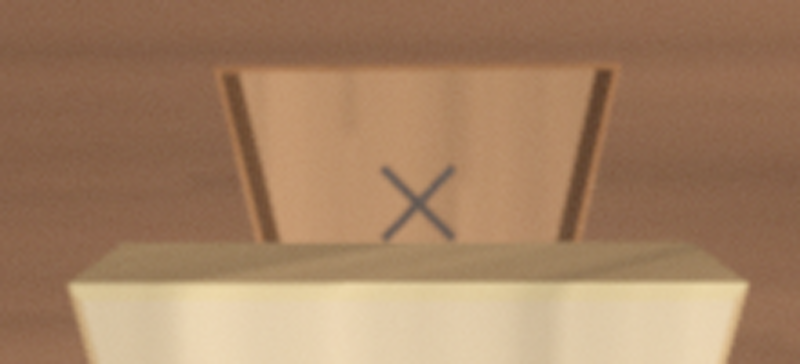

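```bash
python3 -m creep '[0.9,0.001,0.012,-0.015,0.006,-0.004,0.005, 0.9,0,0,-0.015,0,0,0, 0.9,0,0,0,0,0,0]'
python3 - <<'E'
from h import *
delta(.5135,.0266,.076,-.022)
im,b,_=snap("wrist","w22")
cv2.imwrite("pics/w22z.png",cv2.resize(im[80:240,210:430],(800,582),interpolation=cv2.INTER_CUBIC))
E
```

```text
clock: 21.55
position: [0.5163, 0.0223, 0.1168]
tcp_rot: [-1.191, 1.227, -1.237]
contact_force: [-1.1, -0.1, -1.1]
finger_gap: 0.0301
pos [0.5163 0.0223 0.1168] d [-0.0028  0.0043 -0.0408] turn [0.002 0.006 0.01 ] F [-1.1 -0.1 -1.1] gap 0.0301 t 21.55 q7 -0.48
```

View pics/w22z.png

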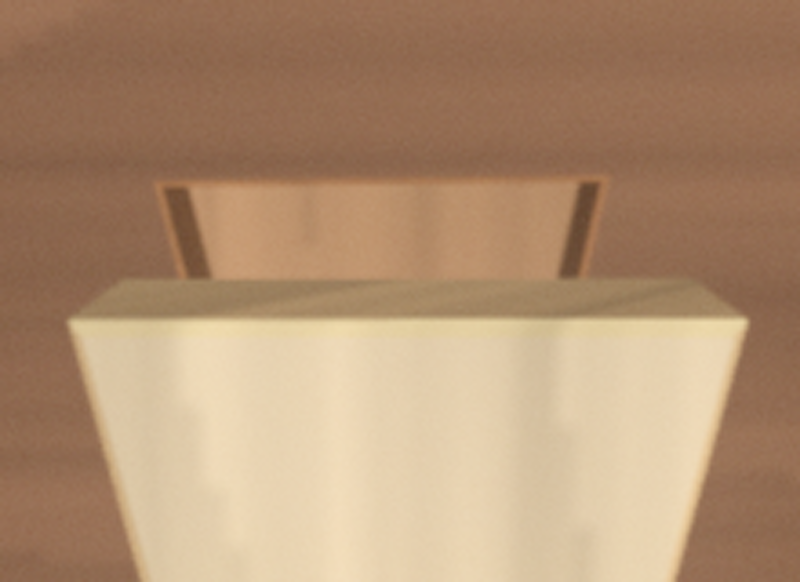

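```bash
python3 -m creep '[0.9,-0.003,0.004,-0.01,0.002,0.006,0.010, 0.9,-0.001,0,-0.01,0,0,0, 0.9,0,0,0,0,0,0]'
python3 - <<'E'
from h import *
delta(.5135,.0266,.076,-.022)
E
```

```text
clock: 21.9
position: [0.5144, 0.026, 0.0985]
tcp_rot: [-1.194, 1.221, -1.229]
contact_force: [-0.7, -0.8, -1.2]
finger_gap: 0.0303
pos [0.5144 0.026  0.0985] d [-0.0009  0.0006 -0.0225] turn [0.    0.006 0.001] F [-0.7 -0.8 -1.2] gap 0.0303 t 21.9 q7 -0.5
```

```bash
python3 -m creep '[0.9,-0.001,0.001,-0.01,0,0.006,0, 0.9,-0.001,0,-0.008,0,0,0, 0.9,0,0,0,0,0,0, 0.9,0,0,0,0,0,0]'
python3 - <<'E'
from h import *
delta(.5135,.0266,.076,-.022)
im,b,_=snap("wrist","w23")
cv2.imwrite("pics/w23z.png",cv2.resize(im[80:240,210:430],(800,582),interpolation=cv2.INTER_CUBIC))
snap("side","s23")
E
```

```text
clock: 22.3
position: [0.5123, 0.0271, 0.0788]
tcp_rot: [-1.199, 1.226, -1.226]
contact_force: [0.4, 0.4, -1.5]
finger_gap: 0.0305
pos [0.5123 0.0271 0.0788] d [ 0.0012 -0.0005 -0.0028] turn [ 0.    -0.001  0.001] F [ 0.4  0.4 -1.5] gap 0.0305 t 22.3 q7 -0.52
```

View pics/w23z.png

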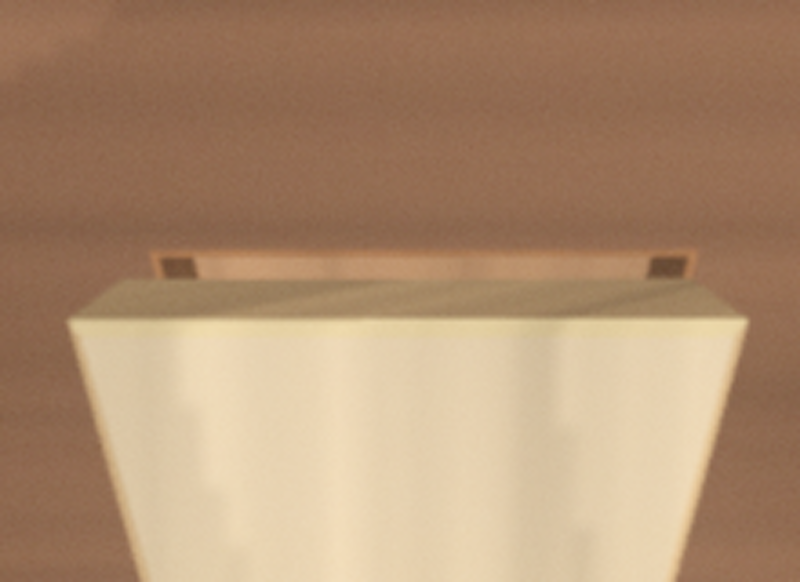

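View pics/w23.png

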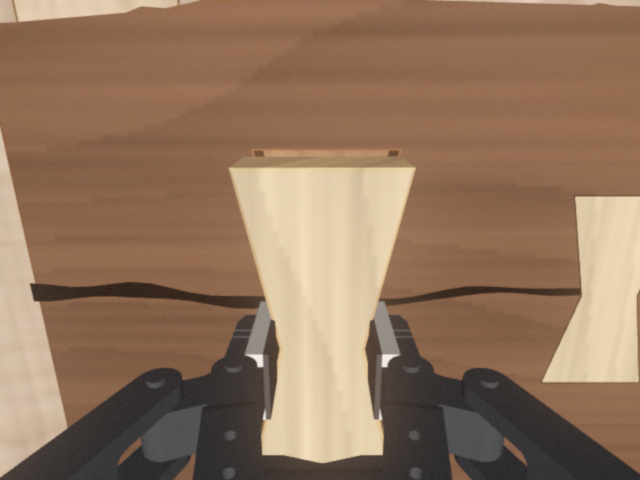

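```bash
python3 - <<'E'
from h import *
im,b=load("w23"); s=220/800
Z=lambda u:(210+u[0]*s,80+u[1]*s)
zb=b["pos"][2]-.023
for n,C,z in [("keytop",[(68,320),(748,320)],zb+.028),("keybot",[(124,280),(695,280)],zb),("mouth",[(151,250),(697,250)],.04)]:
    p,q=[onplane(b,Z(u),z) for u in C];print(n,(p+q)/2,np.linalg.norm(p-q),np.arctan2(*(q-p)[[1,0]]))
# height of key bottom from its 54 mm width
for zz in (.045,.05,.055,.06):
    p,q=[onplane(b,Z(u),zz) for u in [(124,280),(695,280)]];print(zz,np.linalg.norm(p-q),((p+q)/2)[:2])
im=cv2.imread("pics/s23.png");cv2.imwrite("pics/s23z.png",cv2.resize(im[190:290,220:360],(800,571),interpolation=cv2.INTER_CUBIC))
E
```

```text
keytop [0.51500996 0.08794366 0.08384993] 0.05325159246899083 -0.02213024098809845
keybot [0.51511264 0.08748606 0.05584993] 0.054450184381765084 -0.022169397275299495
mouth [0.51665171 0.0885509  0.04      ] 0.057189012934565166 -0.022198368647115024
0.045 0.05835656984592231 [0.51507949 0.08610754]
0.05 0.05655638095151748 [0.51509477 0.08674281]
0.055 0.054756192057112595 [0.51511005 0.08737807]
0.06 0.05295600316270776 [0.51512532 0.08801334]
```

View pics/s23z.png

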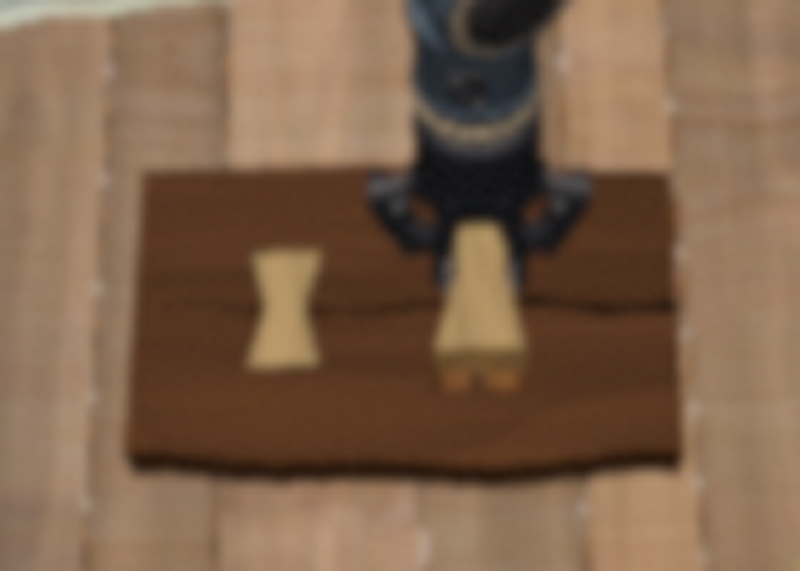

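```bash
python3 -m creep '[0.9,0.002,0,-0.005,0,0,0, 0.9,0,0,0,0,0,0, 0.9,0,0,0,0,0,0, 0.9,0,0,0,0,0,0, 0.9,0,0,0,0,0,0]'
python3 - <<'E'
from h import *
delta(.5138,.0268,.074,-.022)
im,b,_=snap("wrist","w24");snap("side","s24");snap("top","t24")
cv2.imwrite("pics/w24z.png",cv2.resize(im[80:240,210:430],(800,582),interpolation=cv2.INTER_CUBIC))
E
```

```text
clock: 22.9
position: [0.5153, 0.027, 0.0744]
tcp_rot: [-1.198, 1.225, -1.227]
contact_force: [-0.5, 0.2, -0.9]
finger_gap: 0.0302
pos [0.5153 0.027  0.0744] d [-0.0015 -0.0002 -0.0004] turn [0.001 0.001 0.001] F [-0.5  0.2 -0.9] gap 0.0302 t 22.9 q7 -0.53
```

View pics/w24z.png

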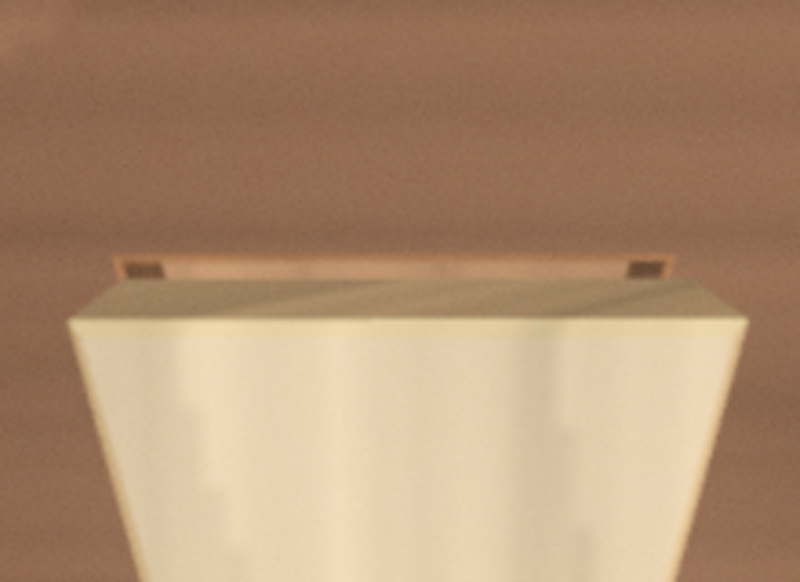

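View pics/s24.png

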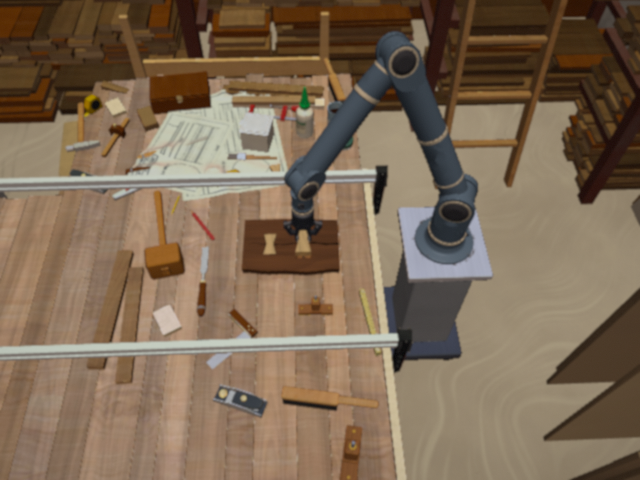

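```bash
python3 - <<'E'
from h import *
im,b=load("w24"); s=220/800
Z=lambda u:(210+u[0]*s,80+u[1]*s)
zb=b["pos"][2]-.023
for n,C,z in [("keytop",[(68,320),(748,320)],zb+.028),("keybot",[(124,280),(695,280)],zb),("mouth",[(114,257),(674,257)],.04)]:
    p,q=[onplane(b,Z(u),z) for u in C];print(n,(p+q)/2,np.linalg.norm(p-q),np.arctan2(*(q-p)[[1,0]]))
# gauge: triangulate from side+top
E
python3 -m creep '[0.9,-0.001,0,0,0,0,0, 0.9,0,0,0,0,0,0, 0.9,0,0,0,0,0,0, 0.9,0,0,0,0,0,0]'
python3 - <<'E'
from h import *
delta(.5138,.0268,.074,-.022)
t=cv2.imread("pics/t24.png");cv2.imwrite("pics/t24z.png",cv2.resize(t[140:300,200:560],(800,356),interpolation=cv2.INTER_CUBIC))
E
```

```text
keytop [0.51803219 0.08788543 0.07938795] 0.05325547051774853 -0.02285080821733413
keybot [0.51819282 0.08742718 0.05138795] 0.05445363145695554 -0.022836058839297436
mouth [0.51665242 0.08834175 0.04      ] 0.0571704149556196 -0.02282768096296105
clock: 23.45
position: [0.5141, 0.027, 0.0745]
tcp_rot: [-1.198, 1.225, -1.227]
contact_force: [-0.5, 0.2, -1.1]
finger_gap: 0.0306
pos [0.5141 0.027  0.0745] d [-0.0003 -0.0002 -0.0005] turn [0.001 0.001 0.001] F [-0.5  0.2 -1.1] gap 0.0306 t 23.45 q7 -0.53
```

View pics/t24z.png

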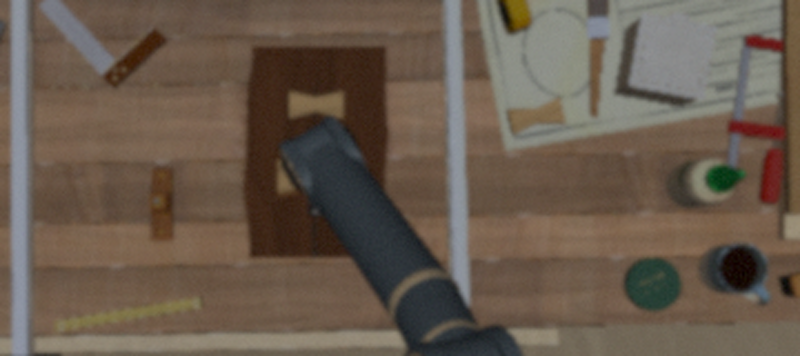

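Key centred to about 1 mm, 11 mm up, at rest; the other items are unmoved. Final look and hand in.

```bash
python3 - <<'E'
from h import *
im,b,o=snap("wrist","w25")
cv2.imwrite("pics/w25z.png",cv2.resize(im[80:240,210:430],(800,582),interpolation=cv2.INTER_CUBIC))
print(o["position"],np.abs(o["qd"]).max(),o["finger_gap"],o["contact_force"])
E
```

```text
[0.51408763 0.02700411 0.07447936] 0.00141965761037207 0.030577211892087675 [-0.45599496  0.18454351 -1.06928653]
```

View pics/w25z.png

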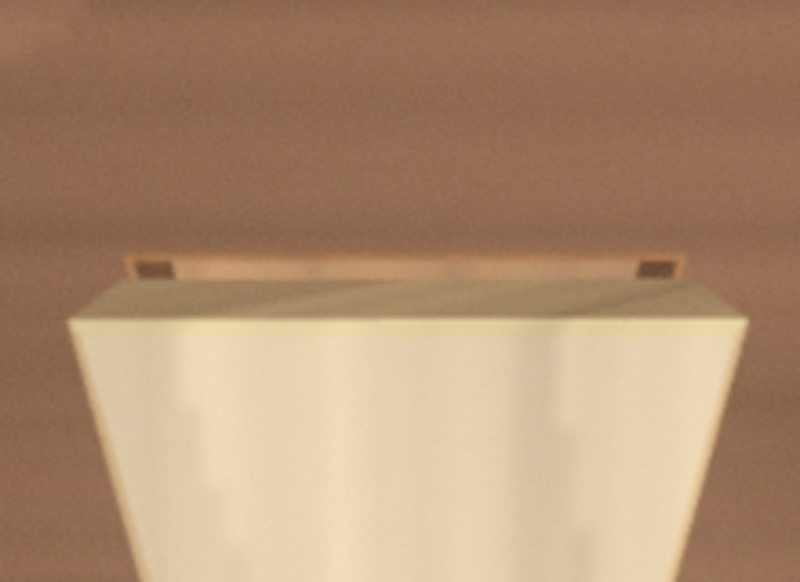

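```bash
python3 -c "
from station import r
print(r.hand_in())"
```

```text
the job is handed in; nothing more can be done
None
```

The job is handed in at about 23.5 s of the 61 s. The gauge checks are done and the long key is held over the recess for gluing. The hand-in reported no verdict.

- **Gauge:** I seated it about 3 mm from the left cross and about 1.5 mm from the right cross. Each time I opened the jaws so it rested freely on the slab. It now stands upright on the bench, clear of the slab.
- **Long key:** I carried it over the bar with its underside about 0.27 m up, well above the bar's 0.182 m top. It is at rest about 11 mm above the slab, centred within about 1 mm. Its yaw matches the recess mouth, within measurement, and the last readings showed no contact.
- **Other items:** The short key, glue bottle, wax tin and folding rule look unmoved in the last top view; I compared them by eye only.

**Checks that disagreed or fell short:**
- **Rod on the floor:** I never saw the rod's top in the brass bush, so I take it to be on the recess floor because the gauge sat flat on the slab.
- **Heights:** Heights triangulated from closely spaced views were off by up to about 16 mm for the rod and 10 mm for the key. A wider spacing brought the gauge's heights to within about 4 mm of your figures; for the key I used your 28 mm thickness.
- **Seating force:** The wrist reading reached 56 N while I pressed the gauge down at the left cross. That is under the 120 N limit, but more than was needed.

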